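Grade the project balls through the slotted tray

ROBOT

A 6-joint arm with a two-finger parallel gripper is mounted at the origin on the work surface. World frame = base frame: x ahead of the robot, y to its left, z up, the work surface at z = 0. Lengths are in m, angles in rad, forces in N, time in s.
With the tool pointing down it reaches from about 0.425 to 0.95 m from the base axis. Payload 3.5 kg.
Tool frame: the origin (TCP) lies at the very end of the fingers, on their centre line; the grasp point (between the pads) lies 19 mm behind it; y points along the fingers, z is the direction in which the jaws open and shut, and the axes are right-handed (so a half turn about y gives the same grasp; the last joint's range is limited). The gripper opens to 85 mm and grips with 20 to 120 N. Pads are 22 mm wide; open, the fingers measure 114 mm over their backs; the gripper's body (76 mm by 85 mm) begins 54 mm behind the grasp point. The pads swing forward as they close: fully open they stand 13 mm farther back than shut.
Start: joints at [-1.482, 0.286, 1.577, -0, 1.279, -0.15], TCP at [0.16, -0.656, 0.2] pointing down, gripper open.
Joint ranges: [-2.77, 2.77], [-0.9, 2.22], [0.21, 2.48], [-1.53, 4.67], [0.24, 2.81], [-2.84, 2.84]. Speed limits (rad/s): [2.79, 2.79, 3.14, 3.14, 3.14, 3.14].

INTERFACE

Orientations are given as a unit quaternion [x, y, z, w].
In Python, from plant import ctrl gives the robot as it stands. The module is installed in compiled form; this text tells all that it offers.
- The arm moves only by the tool jog_arm, never from a script. Its argument "deltas" is a list of rows, each a list of 3 entries, a list of its own where there are three numbers: the turn, a rotation vector about the tool's x, y, z in rad, then the shift along the tool's x, y, z in m, then the opening, from 0 (shut) to 1 (fully open). In form: [[[wx, wy, wz], [dx, dy, dz], gripper], ...]. A call has 1 to 10 rows; each row is the pose to reach, as a shift and turn from the pose measured when the call began, along the tool's axes at that moment; what a row does not reach only later rows make up. A row lasts 1/12 s, in which the tool goes at most 41.7 mm and 7.16 degrees, less where a joint would pass 70% of its speed; a pose out of reach is approached as far as the arm can. A call with a gripper value outside its range is refused whole. The fingers move at their own pace and stop on an object; "force" is the grip in N (left out, the last holds). Time passes only in rows, so rows that repeat a pose let the fingers close. It gives the time, the measured TCP pose, the force and the opening at its end, in the units of the state.
- ctrl.get_state(): the state, without advancing time (a new reading comes with each control period).
- ctrl.read_camera(name): name is "scene" or "side" or "wrist"; returns a dict with "pixels" (400x640x3 uint8, blue, green, red), "range_z" (400x640 float32, m along the optical axis (not along the pixel's ray), 0 where there is no reading), "fx", "fy", "cx", "cy" (pixels), "T" (4x4, takes a point from camera to world coordinates); the wrist camera has in their place "mount" (4x4, takes a point from camera to tool coordinates, whose origin is the TCP and whose axes are the tool frame's). Camera axes: x right, y up, looking along -z (the intrinsics and any distortion apply to the point x, -y, -z); pixel columns grow to the right and rows downward; lengths in m; the calibration is good to about 2 mm. A picture is of the moment at which its call begins: read the wrist's pose just before it.
- ctrl.sign_off(): hands the job in, once; it reports no verdict.
The state is a dict: "time": time; "qpos": joint angles; "dq": joint speeds; "joint_efforts": joint torques, N m; "eef_pos": TCP position; "tcp_rot": TCP orientation; "contact_force": force on the tool from outside, world axes, zero at the start; "wrist_torque": the same for the moment, N m; "opening": opening from 0.0 (shut) to 1.0 (fully open).
Only numpy, scipy, OpenCV 4.12 (cv2) and the standard library are available. Lean on these libraries where they do the work, as an engineer would, in place of code of your own. Each camera call takes 0.05 s, during which the arm holds its last target.

TASK

Raise the loading-end handle of the grading tray so that the balls roll over the slots, and keep it tilted until all the steel balls have dropped into the box beneath, the beech balls staying in the tray; then set the tray back down level on that box and let go of it. Now take it by the middle handle, carry it to the other box and tip all the beech balls into that over the open lip, then put the empty tray back down level on its own box. Leave the other things on the bench alone.

Things in the scene. Friction and masses are not known exactly. Their poses are not given: they have to be found in the camera images.
- tray: Loose grading tray, 0.3 to 0.5 kg, standing on the catch box; open top. Origin: centre of the underside of its two plywood side boards (140 mm over both, 6 mm thick, 0 to 40 mm high, x -118 to +105 mm), which rest on the catch box's end walls. z up, +x to the closed nose end, -x to the loading end. Two cross handles 85 mm up. Cleats 12 mm deep below the boards hang inside the box's end walls, 6 mm play.
- slots (a point): Middle of the slotted bed, tray x = 30, y = 0, z = 19 mm (rib tops). Five 6 mm steel ribs run lengthwise with 22 mm gaps; from tray x = -25 to +84 mm the gaps are open slots. With the loading end raised over about 8 degrees the balls roll there; 12 to 18 degrees, kept for 2 s, drops all small ones.
- valley (a point): Where the balls lie at the start: tray x = -80, y = 0, z = 12 mm. From tray x = -25 to -116 mm a metal sheet closes the gaps between the ribs; it dips 7 degrees down to this valley, then rises 18 degrees to the open lip.
- end_handle (a point): Middle of the loading-end handle: a round steel bar 12 mm thick, 134 mm long, along tray y; at tray x = -112, y = 0, z = 85 mm. Clear below it. Lifting it swings the tray about its nose end on the catch box (lever about 200 mm); being round, it turns between the fingers.
- middle_handle (a point): Middle of the wooden handle that arches over the middle of the tray: a flat-sided bar along tray y, 14 mm thick (tray x), 24 mm high, 140 mm long; at tray x = 0, y = 0, z = 85 mm. Gripped on its flat sides it turns the tray with the hand; the tray balances within 20 mm of it.
- lip (a point): Middle of the open lip (pouring edge) of the tray's loading end, at tray x = -116, y = 0, z = 24 mm. There is no wall here: with this end lowered more than about 20 degrees (28 to 35 is sure) the large balls roll out over it, under the end handle, and land about 50 mm further.
- nose (a point): Middle of the top edge of the closed nose wall, at tray x = 87, y = 0, z = 45 mm.
- catch_box: Fixed open wooden box under the tray, where the steel balls belong: 190 mm (x) by 170 mm (y), 75 mm high, walls and floor 8 mm. Origin: centre of its underside; z up, its x along the tray's length (nose to +x). The tray sits centred on it, tray origin 75 mm above this origin.
- wide_box: Fixed open empty wooden box, where the beech balls belong: 240 mm (x) by 170 mm (y), 60 mm high, walls and floor 8 mm. Origin: centre of its underside; z up. It stands to the left or to the right of the catch box, its x within 0.2 rad of the world's.
- steel1: Small bright steel ball, 14 mm across, 11.5 g; origin at its centre. Falls through the 22 mm slots.
- steel2: Small bright steel ball, 14 mm across, 11.5 g; origin at its centre. Falls through the 22 mm slots.
- steel3: Small bright steel ball, 14 mm across, 11.5 g; origin at its centre. Falls through the 22 mm slots.
- steel4: Small bright steel ball, 14 mm across, 11.5 g; origin at its centre. Falls through the 22 mm slots.
- beech1: Large beech wood ball, 36 mm across, 18 g; origin at its centre. Rides on the ribs and cannot fall through.
- beech2: Large beech wood ball, 36 mm across, 18 g; origin at its centre. Rides on the ribs and cannot fall through.
- beech3: Large beech wood ball, 36 mm across, 18 g; origin at its centre. Rides on the ribs and cannot fall through.
- jar: Low jar with a lid, 60 mm across, 55 mm tall, standing beyond the boxes; origin under its middle. Bystander.
- block: Cork sanding block, 110 x 60 x 30 mm, at the left; origin under its middle. Bystander.
- offcut: U-shaped pine offcut, about 150 x 100 x 36 mm, at the right; origin under it. Bystander.
- driver: Screwdriver lying beyond the boxes; origin at its underside. Bystander.

How it is judged:
By the outcome, as a careful person would: the job done as asked, in the order asked, and still so for the second after the job is handed in, with the robot touching nothing.
It also fails if it takes over 72 s, if anything falls off the work surface, if the arm or the gripper's body presses on something with over 40 N, if the wrist force passes 120 N, or if a joint passes its speed limit or range.

## Working session

There is one attempt and no reset: what is moved stays moved. The work goes in short steps, Python scripts to look and compute and a tool call to move; the robot and the scene stay as the last step left them, time stands still between calls to the robot, and variables do not carry over. Pictures are saved under pics/ and viewed, and the job is handed in when it is done.

Besides the shell and the picture viewer there is one more tool, called by a JSON object that holds its "op" and its "data". jog_arm: Moves the arm, as the interface text tells. Its arguments: {"type":"object","properties":{"deltas":{"type":"array","items":{"type":"array"}},"force":{"type":"number"}},"required":["deltas"]}

```bash
mkdir -p pics; ls; python3 - <<'E'
from plant import ctrl
import cv2,pickle
s=ctrl.get_state();print(s)
for n in ("scene","side","wrist"):
    c=ctrl.read_camera(n);cv2.imwrite(f"pics/{n}0.png",c["pixels"]);pickle.dump(c,open(f"{n}0.pkl","wb"))
    print(n,c["fx"],c["fy"],c["cx"],c["cy"],c.get("T",c.get("mount")),c.keys())
E
```

```text
pics
{'time': 0.0, 'qpos': array([-1.48199670e+00,  2.87183843e-01,  1.57816510e+00,  2.10495604e-05,
        1.27863910e+00, -1.50025488e-01]), 'dq': array([ 0.00149766, -0.00054387,  0.00142036, -0.00234345, -0.00040928,
        0.00016614]), 'joint_efforts': array([ 2.09950235e-04, -4.05977511e+01, -2.92627501e+01, -1.19745664e-04,
        5.79454936e-03, -7.16196553e-06]), 'eef_pos': array([ 0.15963053, -0.65509658,  0.19864162]), 'tcp_rot': array([-0.08420166,  0.70291736, -0.7012248 ,  0.08426775]), 'contact_force': array([ 0.04613636, -0.32825326, -0.00654033]), 'wrist_torque': array([-0.018261  ,  0.02693815,  0.01512191]), 'opening': 1.0049490379103745}
scene 388.21045574856413 388.21045574856413 321.3339317090815 198.80379134417896 [[-5.29582566e-01 -4.78968564e-01  7.00093865e-01  1.49129268e+00]
 [ 8.48257740e-01 -3.00053990e-01  4.36378745e-01  5.46898579e-01]
 [ 1.05425715e-03  8.24958616e-01  5.65192154e-01  8.39935972e-01]
 [ 0.00000000e+00  0.00000000e+00  0.00000000e+00  1.00000000e+00]] dict_keys(['pixels', 'range_z', 'fx', 'fy', 'cx', 'cy', 'T'])
side 416.828025664243 416.828025664243 310.4795022885394 195.5678342249242 [[-0.88257653  0.31098427 -0.35262934  0.2211193 ]
 [-0.47001574 -0.56443971  0.67859636  0.79977549]
 [ 0.01199479  0.76465456  0.64432874  0.88152311]
 [ 0.          0.          0.          1.        ]] dict_keys(['pixels', 'range_z', 'fx', 'fy', 'cx', 'cy', 'T'])
wrist 343.6980387655151 343.6980387655151 325.5926950957165 203.63303430328423 [[-2.54552619e-04 -9.47481890e-01 -3.19809325e-01 -8.17850010e-02]
 [-1.20626745e-05  3.19809338e-01 -9.47481919e-01 -1.74033594e-01]
 [ 9.99999968e-01 -2.37326248e-04 -9.28374701e-05  7.70884660e-04]
 [ 0.00000000e+00  0.00000000e+00  0.00000000e+00  1.00000000e+00]] dict_keys(['pixels', 'range_z', 'fx', 'fy', 'cx', 'cy', 'mount'])
```

View pics/scene0.png

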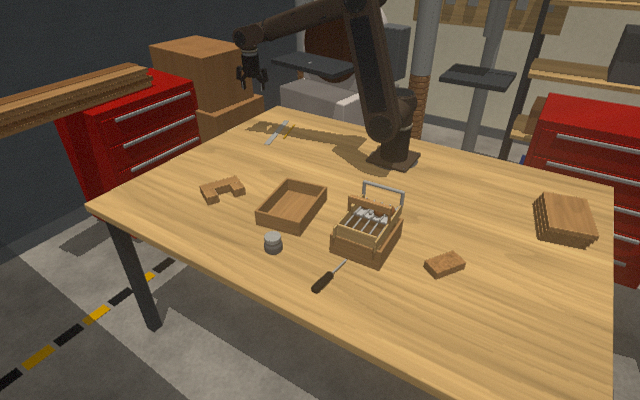

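View pics/side0.png

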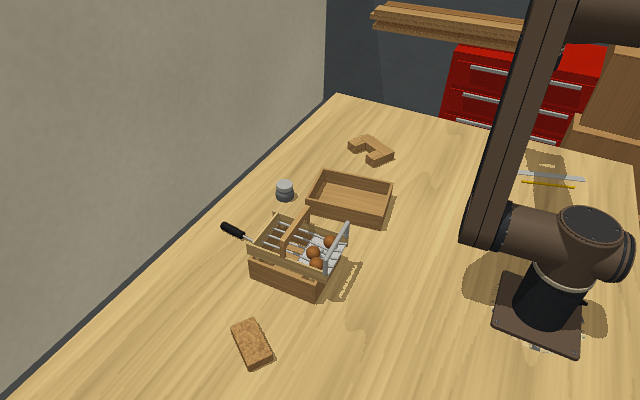

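View pics/wrist0.png

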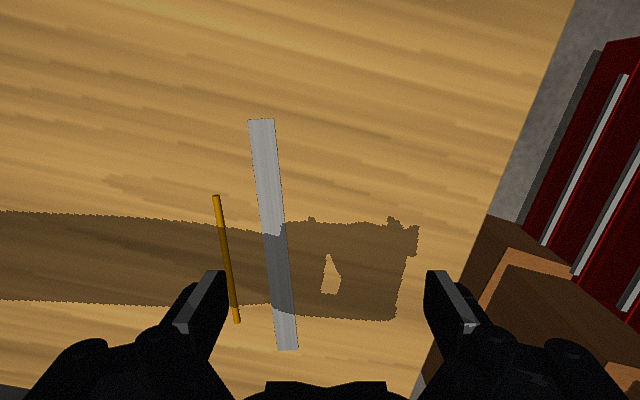

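```bash
cat > h.py <<'E'
import numpy as np,cv2,pickle
def cloud(c,T=None):
    T=c["T"] if T is None else T
    d=c["range_z"];v,u=np.mgrid[0:400,0:640]
    m=d>0
    X=np.stack([(u-c["cx"])/c["fx"]*d,-(v-c["cy"])/c["fy"]*d,-d,np.ones_like(d)],-1)
    return (X[m]@T.T)[:,:3],c["pixels"][m]
def topdown(P,C,x0,x1,y0,y1,s):
    # up = +x, left=+y
    H=int((x1-x0)*s);W=int((y1-y0)*s);im=np.zeros((H,W,3),np.uint8)
    m=(P[:,0]>x0)&(P[:,0]<x1)&(P[:,1]>y0)&(P[:,1]<y1);P=P[m];C=C[m]
    o=np.argsort(P[:,2]);P=P[o];C=C[o]
    r=((x1-P[:,0])*s).astype(int).clip(0,H-1);q=((y1-P[:,1])*s).astype(int).clip(0,W-1)
    im[r,q]=C
    return im
E
python3 - <<'E'
from h import *
Ps=[];Cs=[]
for n in("scene","side"):
    c=pickle.load(open(n+"0.pkl","rb"));P,C=cloud(c)
    m=(P[:,0]>.35)&(P[:,0]<1.1)&(P[:,1]>-.6)&(P[:,1]<.4)&(P[:,2]<.2);P=P[m];C=C[m]
    print(n,np.median(P[(P[:,2]<.01)][:,2]))
    z=np.clip(P[:,2]/.19*255,0,255).astype(np.uint8)
    Z=cv2.applyColorMap(z.reshape(-1,1),cv2.COLORMAP_JET)[:,0]
    a=topdown(P,Z,.4,1.0,-.55,.35,700)
    cv2.imwrite(f"pics/td_{n}.png",cv2.dilate(a,np.ones((2,2))))
    def rect(z0,z1,y0,y1,x0=.4,x1=1):
        m=(P[:,2]>z0)&(P[:,2]<z1)&(P[:,1]>y0)&(P[:,1]<y1)&(P[:,0]>x0)&(P[:,0]<x1)
        Q=P[m][:,:2].astype(np.float32);r=cv2.minAreaRect(Q);print(n,(z0,z1),len(Q),r)
    rect(.055,.066,-.35,-.1)
E
```

```text
scene -0.0024091808154849126
scene (0.055, 0.066) 264 ((0.6155371069908142, -0.1759324073791504), (0.3432599902153015, 0.14924407005310059), 0.36694076657295227)
side 0.0013897202157033828
side (0.055, 0.066) 382 ((0.6173776388168335, -0.17597036063671112), (0.3397303819656372, 0.14891786873340607), 0.5298776030540466)
```

```bash
python3 - <<'E'
import cv2
a=cv2.imread("pics/td_scene.png");b=cv2.imread("pics/td_side.png")
import numpy as np
cv2.imwrite("pics/td.png",cv2.resize(np.vstack([a,b]),None,fx=.7,fy=.7,interpolation=cv2.INTER_AREA))
s=cv2.imread("pics/scene0.png")[160:300,180:480];cv2.imwrite("pics/sc.png",cv2.resize(s,None,fx=2.6,fy=2.6))
s=cv2.imread("pics/side0.png")[120:310,210:410];cv2.imwrite("pics/sd.png",cv2.resize(s,None,fx=3,fy=3))
E
```

```text
(no output)
```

View pics/td.png

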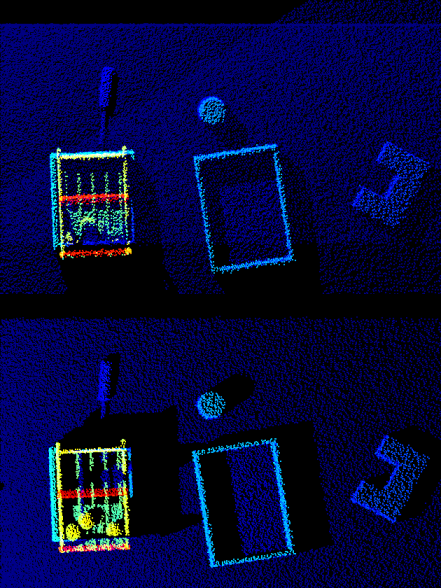

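View pics/sc.png

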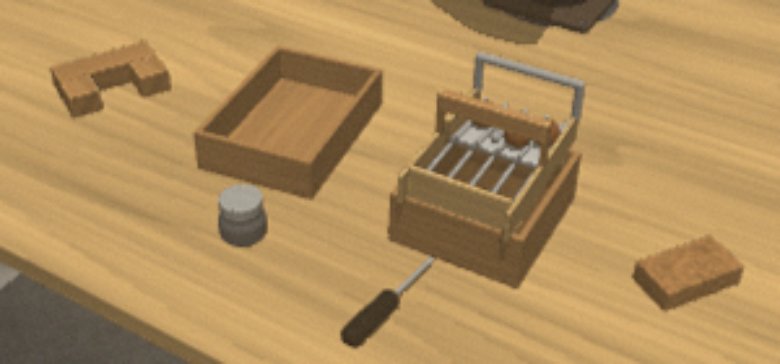

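View pics/sd.png

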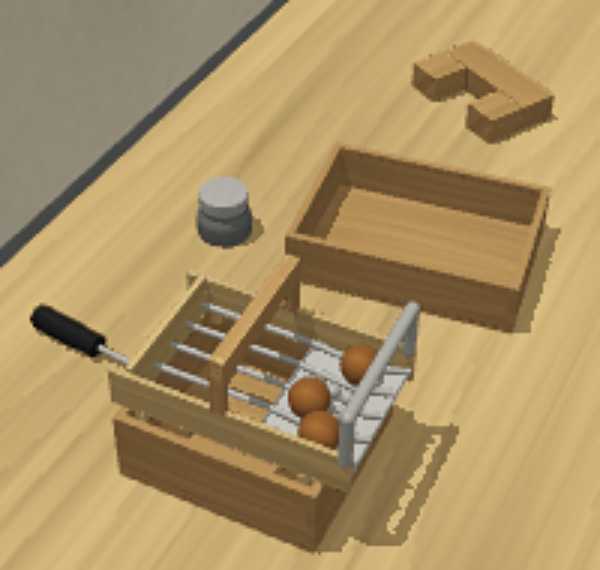

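```bash
python3 - <<'E'
from h import *
import math
for n in("scene","side"):
    c=pickle.load(open(n+"0.pkl","rb"));P,C=cloud(c)
    P[:,2]-= -0.0024 if n=="scene" else .0014
    m=(P[:,0]>.4)&(P[:,0]<1.)&(P[:,1]>-.1)&(P[:,1]<.32)&(P[:,2]>.145)&(P[:,2]<.19);Q=P[m]
    for a,b in((.4,.555),(.57,.8)):
        q=Q[(Q[:,0]>a)&(Q[:,0]<b)]
        vx,vy,x,y=cv2.fitLine(q[:,:2].astype(np.float32),cv2.DIST_HUBER,0,.01,.01).ravel()
        ang=math.atan2(vy,vx)
        r=cv2.minAreaRect(q[:,:2].astype(np.float32))
        print(n,len(q),"bar dir",ang,"rect",r,"z",np.percentile(q[:,2],[5,50,95]))
    # side boards tops, z .115
    m=(P[:,0]>.4)&(P[:,0]<1.)&(P[:,1]>-.1)&(P[:,1]<.32)&(P[:,2]>.108)&(P[:,2]<.122);q=P[m]
    print("boards",cv2.minAreaRect(q[:,:2].astype(np.float32)))
    m=(P[:,0]>.4)&(P[:,0]<1.)&(P[:,1]>-.1)&(P[:,1]<.32)&(P[:,2]>.069)&(P[:,2]<.079);q=P[m]
    print("catch rim",cv2.minAreaRect(q[:,:2].astype(np.float32)))
    m=(P[:,0]>.4)&(P[:,0]<.86)&(P[:,1]>-.35)&(P[:,1]<-.05)&(P[:,2]>.052)&(P[:,2]<.068);q=P[m]
    m2=q[:,1]<-.03-.0
    # restrict away from jar & tray box
    q=q[~((q[:,0]>.74)&(q[:,1]>-.14)&(q[:,0]>.76))&(q[:,1]<-.055)]
    print("wide",cv2.minAreaRect(q[:,:2].astype(np.float32)))
E
```

```text
scene 182 bar dir -1.5269973254341165 rect ((0.48480424284935, 0.1549290418624878), (0.014085597358644009, 0.14347627758979797), 2.307204246520996) z [0.15177786 0.16422285 0.16849412]
scene 407 bar dir -1.5265412314541533 rect ((0.5950831770896912, 0.15962451696395874), (0.02099059335887432, 0.1402781903743744), 2.571451187133789) z [0.15035733 0.16638489 0.17469943]
boards ((0.5898376107215881, 0.15859472751617432), (0.21989154815673828, 0.14287279546260834), 2.175530195236206)
catch rim ((0.6253378987312317, 0.20369184017181396), (0.139911949634552, 0.25524938106536865), 53.00803756713867)
wide ((0.609439492225647, -0.142838716506958), (0.3215300142765045, 0.1729883849620819), 8.609579086303711)
side 257 bar dir -1.543175459672035 rect ((0.48281171917915344, 0.15757444500923157), (0.011851567775011063, 0.14271759986877441), 2.077683687210083) z [0.15301892 0.16419038 0.16698456]
side 439 bar dir -1.557045102052798 rect ((0.5951548218727112, 0.1622137427330017), (0.016871962696313858, 0.14299964904785156), 2.8298821449279785) z [0.14986286 0.17015376 0.1732283 ]
boards ((0.5883679986000061, 0.16106510162353516), (0.2228650003671646, 0.14594846963882446), 2.5766804218292236)
catch rim ((0.5876922011375427, 0.17008942365646362), (0.22083960473537445, 0.15436452627182007), 2.4820668697357178)
wide ((0.6118627190589905, -0.1412312388420105), (0.31470543146133423, 0.1766999065876007), 8.868553161621094)
```

```bash
cat >> h.py <<'E'
from scipy.spatial.transform import Rotation as Ro
TO=np.array([.5955,.161,.075]);TY=0.041
def pose(gp,yaw,tilt=0,flip=1):
    """grasp point world gp; tool y down, tool z = flip*tray x (yaw), tilt>0: loading end raised. returns TCP,R"""
    ex=np.array([np.cos(yaw),np.sin(yaw),0]);ez=np.array([0,0,1.]);ey=np.cross(ez,ex)
    z=flip*ex;y=-ez;x=np.cross(y,z)
    R=np.stack([x,y,z],1)
    # -x end up = rotation about +ey by +tilt (x->-z)
    R=Ro.from_rotvec(ey*tilt).as_matrix()@R
    return np.array(gp)+R[:,1]*.019,R
def delta(s,p,R):
    R0=Ro.from_quat(s["tcp_rot"]).as_matrix()
    w=Ro.from_matrix(R0.T@R).as_rotvec();d=R0.T@(np.array(p)-s["eef_pos"])
    return np.round(w,4).tolist(),np.round(d,4).tolist()
def tray_pt(q): # tray local -> world at rest
    c,s=np.cos(TY),np.sin(TY);return TO+np.array([c*q[0]-s*q[1],s*q[0]+c*q[1],q[2]])
E
python3 - <<'E'
from h import *
from plant import ctrl
s=ctrl.get_state();R=Ro.from_quat(s["tcp_rot"]).as_matrix();print(R.round(3))
c=pickle.load(open("side0.pkl","rb"))
for n,o in(("scene",-.0024),("side",.0014)):
    c=pickle.load(open(n+"0.pkl","rb"));P,C=cloud(c);P[:,2]-=o
    q=P[(P[:,0]>.4)&(P[:,0]<.72)&(P[:,1]>-.35)&(P[:,1]<-.03)&(P[:,2]>.05)&(P[:,2]<.07)]
    print(n,cv2.minAreaRect(q[:,:2].astype(np.float32)))
print(tray_pt([-.112,0,.085]))
for fl in(1,-1):
  for g in([.45,-.35,.32],[.484,.1564,.30]):
    p,Rt=pose(g,TY,0,fl);print(fl,g,delta(s,p,Rt))
E
```

```text
[[-0.972 -0.     0.237]
 [-0.237  0.002 -0.972]
 [-0.    -1.    -0.002]]
scene ((0.5743100643157959, -0.14819201827049255), (0.25010383129119873, 0.17345236241817474), 8.828681945800781)
side ((0.5755437612533569, -0.14657869935035706), (0.24108543992042542, 0.17695115506649017), 9.01623821258545)
[0.48359412 0.15640929 0.16      ]
1 [0.45, -0.35, 0.32] ([0.0014, -1.373, -0.0015], [-0.3544, -0.1015, -0.2281])
1 [0.484, 0.1564, 0.3] ([0.0014, -1.373, -0.0015], [-0.5072, -0.0806, -0.7121])
-1 [0.45, -0.35, 0.32] ([0.0016, 1.7686, 0.0014], [-0.3544, -0.1015, -0.2281])
-1 [0.484, 0.1564, 0.3] ([0.0016, 1.7686, 0.0014], [-0.5072, -0.0806, -0.7121])
```

{"op": "jog_arm", "data": {"deltas": [[[0,-1.373,0],[-0.354,-0.1,-0.228],0.6],[[0,-1.373,0],[-0.354,-0.1,-0.228],0.6],[[0,-1.373,0],[-0.354,-0.1,-0.228],0.6],[[0,-1.373,0],[-0.354,-0.1,-0.228],0.6],[[0,-1.373,0],[-0.354,-0.1,-0.228],0.6],[[0,-1.373,0],[-0.354,-0.1,-0.228],0.6],[[0,-1.373,0],[-0.354,-0.1,-0.228],0.6],[[0,-1.373,0],[-0.354,-0.1,-0.228],0.6],[[0,-1.373,0],[-0.354,-0.1,-0.228],0.6],[[0,-1.373,0],[-0.4,-0.1,-0.37],0.6]]}}

```text
time: 0.98
eef_pos: [0.424, -0.3503, 0.2904]
tcp_rot: [0.48, -0.518, 0.519, -0.481]
contact_force: [1.1, 0.1, 0.1]
opening: 0.597
```

```bash
cat > st.py <<'E'
from h import *
from plant import ctrl
def show(s):
    print("t",round(s["time"],2),"q",s["qpos"].round(2),"p",s["eef_pos"].round(4),"F",s["contact_force"].round(1),"M",s["wrist_torque"].round(2),"op",round(s["opening"],3))
    R=Ro.from_quat(s["tcp_rot"]).as_matrix();print("z",R[:,2].round(3),"y",R[:,1].round(3))
E
python3 - <<'E'
from st import *
s=ctrl.get_state();show(s)
print(delta(s,*pose(tray_pt([-.112,0,.085])+[0,0,.13],TY)))
E
```

```text
t 0.98 q [-0.88 -0.05  1.78  0.    1.41 -0.8 ] p [ 0.424  -0.3503  0.2904] F [1.1 0.1 0.1] M [ 0.06 -0.01 -0.04] op 0.597
z [ 0.997 -0.075  0.003] y [ 0.003 -0.    -1.   ]
([-0.0026, -0.1164, 0.0003], [-0.5098, 0.0194, 0.0212])
```

{"op": "jog_arm", "data": {"deltas": [[[-0.003,-0.116,0],[-0.25,0.01,0.05],0.6],[[-0.003,-0.116,0],[-0.25,0.01,0.05],0.6],[[-0.003,-0.116,0],[-0.25,0.01,0.05],0.6],[[-0.003,-0.116,0],[-0.25,0.01,0.05],0.6],[[-0.003,-0.116,0],[-0.3,0.01,0.05],0.6],[[-0.003,-0.116,0],[-0.51,0.019,0.021],0.6],[[-0.003,-0.116,0],[-0.51,0.019,0.021],0.6],[[-0.003,-0.116,0],[-0.51,0.019,0.021],0.6],[[-0.003,-0.116,0],[-0.51,0.019,0.021],0.6],[[-0.003,-0.116,0],[-0.51,0.019,0.021],0.6]]}}

```text
time: 1.82
eef_pos: [0.4805, 0.0601, 0.2748]
tcp_rot: [0.51, -0.49, 0.49, -0.51]
contact_force: [-0.1, -0.5, 0.3]
opening: 0.599
```

{"op": "jog_arm", "data": {"deltas": [[[0,0,0],[0,0,0],0.6]]}}

```text
time: 1.9
eef_pos: [0.4794, 0.0662, 0.2743]
tcp_rot: [-0.511, 0.489, -0.487, 0.512]
contact_force: [-0.2, -0.4, -1.0]
opening: 0.6
```

```bash
python3 - <<'E'
from st import *
s=ctrl.get_state();show(s)
print(delta(s,*pose(tray_pt([-.112,0,.085])+[0,0,.13],TY)))
c=ctrl.read_camera("wrist");T=np.eye(4);T[:3,:3]=Ro.from_quat(s["tcp_rot"]).as_matrix();T[:3,3]=s["eef_pos"]
T=T@c["mount"];cv2.imwrite("pics/w1.png",c["pixels"])
P,C=cloud(c,T)
for a,b in((.46,.51),(.57,.63)):
    q=P[(P[:,0]>a)&(P[:,0]<b)&(P[:,1]>.05)&(P[:,1]<.26)&(P[:,2]>.15)&(P[:,2]<.19)]
    if len(q):print(len(q),cv2.minAreaRect(q[:,:2].astype(np.float32)),np.percentile(q[:,2],[5,50,95]))
E
```

```text
t 1.9 q [-0.07 -0.2   1.94  0.    1.4  -0.12] p [0.4794 0.0662 0.2743] F [-0.2 -0.4 -1. ] M [0.05 0.04 0.  ] op 0.6
z [ 0.999  0.048 -0.001] y [-0.001  0.003 -1.   ]
([0.0009, 0.0069, -0.0028], [-0.0899, 0.0035, 0.0085])
2556 ((0.48156648874282837, 0.1453087031841278), (0.011997994035482407, 0.12713409960269928), 2.4833922386169434) [0.16173911 0.16508425 0.16682874]
4863 ((0.5930347442626953, 0.15274351835250854), (0.01512844581156969, 0.1279531866312027), 2.421295166015625) [0.15314114 0.1714642  0.17304479]
```

View pics/w1.png

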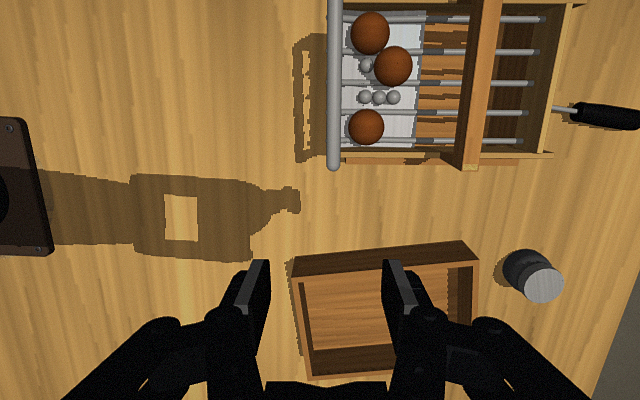

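{"op": "jog_arm", "data": {"deltas": [[[0,0.007,-0.003],[-0.09,0.003,0.007],0.6],[[0,0.007,-0.003],[-0.09,0.003,0.007],0.6],[[0,0.007,-0.003],[-0.09,0.003,0.007],0.6],[[0,0.007,-0.003],[-0.09,0.05,0.007],0.6],[[0,0.007,-0.003],[-0.09,0.09,0.007],0.6],[[0,0.007,-0.003],[-0.09,0.11,0.007],0.6],[[0,0.007,-0.003],[-0.09,0.11,0.007],0.6]]}}

```text
time: 2.53
eef_pos: [0.4777, 0.1524, 0.1573]
tcp_rot: [0.514, -0.493, 0.488, -0.505]
contact_force: [0.5, -0.4, -1.1]
opening: 0.6
```

```bash
sed -i 's/TO=np.array(\[.5955/TO=np.array([.5945/' h.py; python3 - <<'E'
from st import *
s=ctrl.get_state();show(s)
print(delta(s,*pose(tray_pt([-.112,0,.085]),TY)))
c=ctrl.read_camera("wrist");cv2.imwrite("pics/w2.png",c["pixels"])
E
```

```text
t 2.53 q [ 0.11 -0.05  2.03 -0.    1.18  0.07] p [0.4777 0.1524 0.1573] F [ 0.5 -0.4 -1.1] M [-0.01 -0.01 -0.  ] op 0.6
z [ 0.999  0.039 -0.014] y [-0.014 -0.005 -1.   ]
([0.0144, -0.0019, 0.0041], [-0.0039, 0.0162, 0.0052])
```

View pics/w2.png

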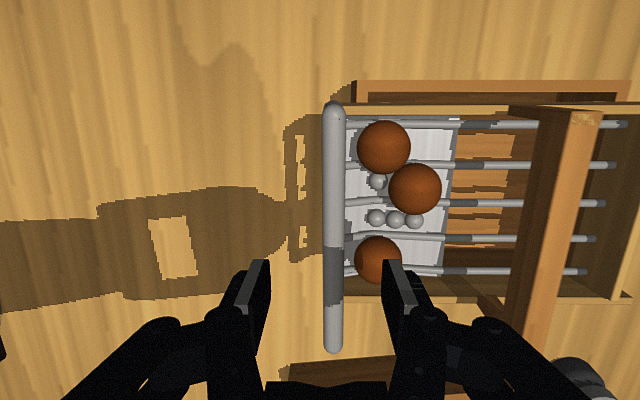

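{"op": "jog_arm", "data": {"deltas": [[[0.014,-0.002,0.004],[-0.004,0.016,0.005],0.6],[[0.014,-0.002,0.004],[-0.004,0.016,0.005],0.6],[[0.014,-0.002,0.004],[-0.004,0.016,0.005],0.1],[[0.014,-0.002,0.004],[-0.004,0.016,0.005],0],[[0.014,-0.002,0.004],[-0.004,0.016,0.005],0],[[0.014,-0.002,0.004],[-0.004,0.016,0.005],0],[[0.014,-0.002,0.004],[-0.004,0.016,0.005],0],[[0.014,-0.002,0.004],[-0.004,0.016,0.005],0]], "force": 30}}

```text
time: 3.25
eef_pos: [0.485, 0.1568, 0.1456]
tcp_rot: [-0.508, 0.488, -0.491, 0.512]
contact_force: [1.3, 0.1, -0.1]
opening: 0.003
```

```bash
python3 - <<'E'
from st import *
s=ctrl.get_state();show(s)
# lift rows: 
import math
p0=s["eef_pos"];R0=Ro.from_quat(s["tcp_rot"]).as_matrix();g0=p0-R0[:,1]*.019
ex=np.array([math.cos(TY),math.sin(TY),0])
for th in(3,6,9,12,15,16):
    t=math.radians(th)
    v=np.array([-.207,.085]);x=v[0]*math.cos(t)+v[1]*math.sin(t);z=v[1]*math.cos(t)-v[0]*math.sin(t)
    g=g0+ex*(x-v[0])+np.array([0,0,z-v[1]])
    p,R=pose(g,TY,t);print(th,delta(s,p,R), delta(s,*pose(g,TY,0)))
E
```

```text
t 3.25 q [ 0.11 -0.03  2.03  0.    1.14  0.07] p [0.485  0.1568 0.1456] F [ 1.3  0.1 -0.1] M [ 0.02  0.01 -0.03] op 0.003
z [0.999 0.041 0.006] y [ 0.006  0.001 -1.   ]
3 ([-0.0586, -0.0001, -0.0005], [0.0, -0.0107, 0.0037]) ([-0.0063, -0.0001, -0.0005], [0.0, -0.0107, 0.0047])
6 ([-0.111, -0.0001, -0.0005], [-0.0, -0.0212, 0.008]) ([-0.0063, -0.0001, -0.0005], [-0.0, -0.0211, 0.01])
9 ([-0.1634, -0.0001, -0.0005], [-0.0, -0.0315, 0.013]) ([-0.0063, -0.0001, -0.0005], [-0.0, -0.0312, 0.0159])
12 ([-0.2157, -0.0001, -0.0005], [-0.0, -0.0415, 0.0184]) ([-0.0063, -0.0001, -0.0005], [-0.0, -0.041, 0.0223])
15 ([-0.2681, -0.0, -0.0005], [-0.0, -0.0512, 0.0243]) ([-0.0063, -0.0001, -0.0005], [-0.0, -0.0505, 0.0293])
16 ([-0.2855, -0.0, -0.0005], [-0.0, -0.0543, 0.0264]) ([-0.0063, -0.0001, -0.0005], [-0.0, -0.0536, 0.0317])
```

```bash
python3 - <<'E'
from st import *
import pickle
s=ctrl.get_state()
c=ctrl.read_camera("wrist");d=ctrl.read_camera("side");e=ctrl.read_camera("scene")
pickle.dump((s,c,d,e),open("m.pkl","wb"))
a=cv2.resize(d["pixels"][120:310,230:430],None,fx=2,fy=2);b=cv2.resize(e["pixels"][150:290,310:450],None,fx=2.71,fy=2.71)
cv2.imwrite("pics/w3.png",cv2.resize(np.hstack([a,cv2.resize(b,(380,380))]),None,fx=1,fy=1));cv2.imwrite("pics/w3w.png",c["pixels"])
E
```

```text
(no output)
```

View pics/w3.png

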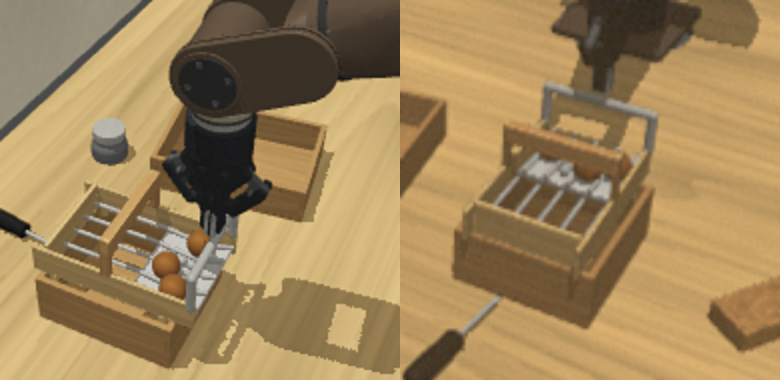

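View pics/w3w.png

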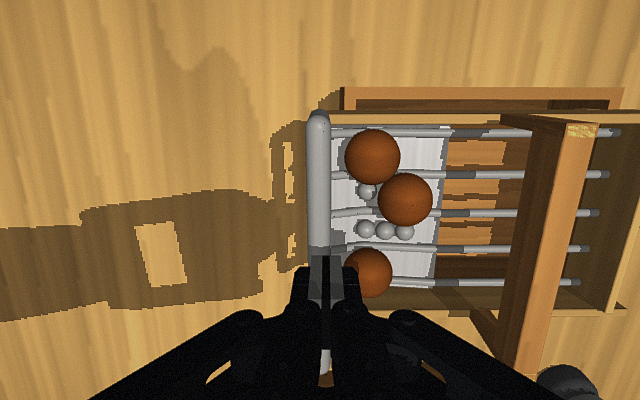

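```bash
python3 - <<'E'
from st import *
s,c,d,e=pickle.load(open("m.pkl","rb"))
a=cv2.resize(c["pixels"][230:400,250:400],None,fx=3,fy=3,interpolation=cv2.INTER_CUBIC);b=cv2.resize(d["pixels"][180:290,300:370],None,fx=4.63,fy=4.63,interpolation=cv2.INTER_CUBIC)
cv2.imwrite("pics/w4.png",np.hstack([a[:509],b[:509]]))
T=np.eye(4);T[:3,:3]=Ro.from_quat(s["tcp_rot"]).as_matrix();T[:3,3]=s["eef_pos"]
P,C=cloud(c,T@c["mount"])
q=P[(P[:,0]>.45)&(P[:,0]<.51)&(P[:,1]>.05)&(P[:,1]<.26)&(P[:,2]>.155)&(P[:,2]<.175)]
for y in np.arange(.07,.25,.01):
    k=q[abs(q[:,1]-y)<.005]
    if len(k)>5: print(round(y,3),len(k),k[:,0].min().round(4),k[:,0].max().round(4),np.median(k[:,2]).round(4))
i=c["range_z"]
print(i[230:400:12,300:345:6].round(3))
E
```

```text
0.08 10 0.4839 0.4884 0.1649
0.09 146 0.484 0.49 0.1652
0.1 80 0.4844 0.4896 0.1651
0.15 16 0.4757 0.4768 0.1631
0.16 285 0.4749 0.4868 0.165
0.17 449 0.4747 0.4865 0.1652
0.18 467 0.4745 0.486 0.1652
0.19 502 0.4737 0.4855 0.1652
0.2 521 0.4735 0.4851 0.1652
0.21 557 0.4728 0.4847 0.1652
0.22 591 0.4725 0.4842 0.165
0.23 72 0.4748 0.4825 0.1624
[[0.347 0.346 0.167 0.166 0.167 0.171 0.252 0.253]
 [0.351 0.35  0.17  0.169 0.17  0.172 0.255 0.256]
 [0.354 0.355 0.173 0.172 0.172 0.176 0.258 0.259]
 [0.152 0.153 0.145 0.145 0.145 0.145 0.145 0.152]
 [0.144 0.143 0.136 0.136 0.135 0.136 0.136 0.136]
 [0.134 0.135 0.128 0.127 0.128 0.127 0.128 0.128]
 [0.116 0.117 0.119 0.123 0.122 0.124 0.119 0.119]
 [0.113 0.114 0.112 0.113 0.125 0.122 0.112 0.113]
 [0.107 0.107 0.106 0.111 0.127 0.123 0.105 0.107]
 [0.102 0.101 0.103 0.115 0.128 0.122 0.103 0.1  ]
 [0.088 0.09  0.096 0.117 0.189 0.123 0.116 0.09 ]
 [0.087 0.086 0.096 0.119 0.192 0.197 0.117 0.09 ]
 [0.082 0.085 0.098 0.115 0.399 0.397 0.113 0.091]
 [0.08  0.085 0.088 0.088 0.381 0.381 0.089 0.088]
 [0.076 0.083 0.082 0.084 0.083 0.083 0.083 0.084]]
```

View pics/w4.png

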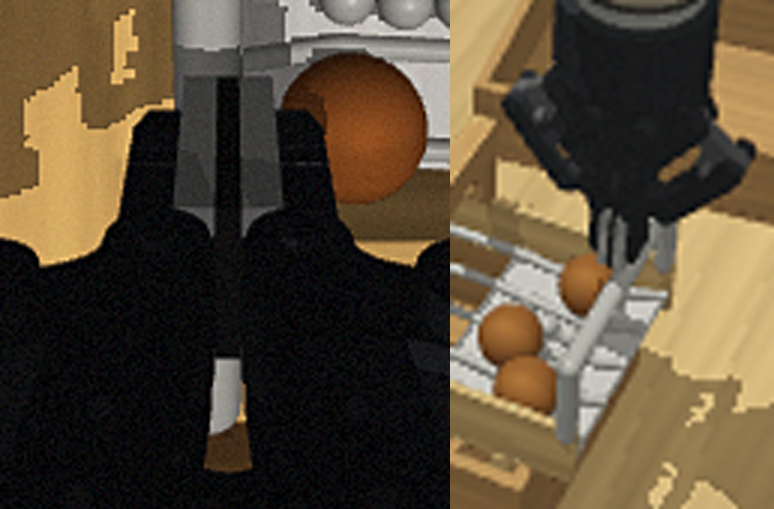

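```bash
python3 - <<'E'
from st import *
s,c,d,e=pickle.load(open("m.pkl","rb"))
dd=c["range_z"]
for v,u in((260,322),(268,318),(268,326),(268,334),(280,326),(300,315),(300,326),(300,335),(240,320),(352,326)):
    z=dd[v,u];X=c["mount"]@np.array([(u-c["cx"])/c["fx"]*z,-(v-c["cy"])/c["fy"]*z,-z,1]);print(v,u,z.round(3),X[:3].round(4))
for n,cc,o in(("scene",e,-.0024),("side",d,.0014)):
    P,C=cloud(cc);P[:,2]-=o
    q=P[(P[:,0]>.44)&(P[:,0]<.53)&(P[:,1]>.0)&(P[:,1]<.26)&(P[:,2]>.13)&(P[:,2]<.24)]
    for z in np.arange(.13,.24,.01):
        k=q[abs(q[:,2]-z)<.005]
        if len(k)>3:print(n,z.round(3),len(k),k[:,:2].min(0).round(3),k[:,:2].max(0).round(3))
E
```

```text
260 322 0.15 [-0.0102 -0.0398 -0.0019]
268 318 0.143 [-0.0101 -0.0467 -0.0035]
268 326 0.144 [-0.01   -0.0465 -0.0001]
268 334 0.142 [-0.0107 -0.0477  0.0032]
280 326 0.135 [-0.0099 -0.0558 -0.0002]
300 315 0.123 [-0.0096 -0.0688 -0.0041]
300 326 0.123 [-0.0096 -0.0687 -0.0002]
300 335 0.122 [-0.0099 -0.0692  0.003 ]
240 320 0.169 [-0.0106 -0.0199 -0.0031]
352 326 0.191 [ 0.0578 -0.0194 -0.0001]
scene 0.13 12 [0.479 0.083] [0.493 0.226]
scene 0.14 16 [0.48  0.083] [0.491 0.226]
scene 0.15 19 [0.479 0.086] [0.492 0.228]
scene 0.16 88 [0.476 0.084] [0.493 0.226]
scene 0.17 75 [0.475 0.083] [0.493 0.224]
scene 0.18 8 [0.486 0.144] [0.495 0.165]
scene 0.19 21 [0.477 0.151] [0.499 0.168]
scene 0.2 21 [0.478 0.151] [0.5   0.169]
scene 0.21 19 [0.485 0.147] [0.501 0.168]
scene 0.22 9 [0.472 0.154] [0.513 0.169]
scene 0.23 34 [0.451 0.146] [0.521 0.172]
side 0.13 16 [0.474 0.091] [0.488 0.229]
side 0.14 21 [0.475 0.089] [0.486 0.229]
side 0.15 16 [0.474 0.223] [0.483 0.23 ]
side 0.16 111 [0.474 0.115] [0.489 0.229]
side 0.17 59 [0.477 0.114] [0.487 0.228]
side 0.18 13 [0.477 0.163] [0.496 0.17 ]
side 0.19 37 [0.473 0.15 ] [0.498 0.172]
side 0.2 42 [0.472 0.155] [0.499 0.172]
side 0.21 29 [0.473 0.154] [0.499 0.17 ]
side 0.22 55 [0.456 0.155] [0.515 0.172]
side 0.23 146 [0.449 0.144] [0.523 0.173]
```

```bash
python3 - <<'E'
from st import *
c=pickle.load(open("wrist0.pkl","rb"))
dd=c["range_z"]
for v,u in((276,210),(276,220),(300,205),(328,185),(276,435),(300,440),(330,465),(360,150),(360,210)):
    z=dd[v,u];X=c["mount"]@np.array([(u-c["cx"])/c["fx"]*z,-(v-c["cy"])/c["fy"]*z,-z,1]);print(v,u,z.round(3),X[:3].round(4))
s,c,d,e=pickle.load(open("m.pkl","rb"))
# closed: column profile 312
dd=c["range_z"]
for v in range(244,300,3):
  for u in (312,):
    z=dd[v,u];X=c["mount"]@np.array([(u-c["cx"])/c["fx"]*z,-(v-c["cy"])/c["fy"]*z,-z,1]);print(v,u,z.round(3),X[:3].round(4),c["pixels"][v,u])
E
```

```text
276 210 0.137 [-0.0105 -0.0532 -0.0454]
276 220 0.139 [-0.0096 -0.0518 -0.0419]
300 205 0.122 [-0.0105 -0.0696 -0.0419]
328 185 0.11 [-0.0087 -0.0823 -0.0443]
276 435 0.136 [-0.0112 -0.0544  0.044 ]
300 440 0.128 [-0.007  -0.0644  0.0433]
330 465 0.111 [-0.0077 -0.0819  0.0458]
360 150 0.094 [-0.011  -0.0985 -0.0473]
360 210 0.465 [ 0.2677  0.1992 -0.1556]
244 312 0.17 [-0.0083 -0.0197 -0.007 ] [138 142 149]
247 312 0.17 [-0.0066 -0.0195 -0.0071] [76 81 82]
250 312 0.171 [-0.0048 -0.0192 -0.0071] [84 87 86]
253 312 0.171 [-0.0035 -0.02   -0.0071] [81 87 86]
256 312 0.155 [-0.0097 -0.0351 -0.0064] [49 51 51]
259 312 0.15 [-0.0106 -0.0397 -0.0062] [52 57 59]
262 312 0.149 [-0.0096 -0.0406 -0.0062] [53 56 59]
265 312 0.146 [-0.0099 -0.0437 -0.0061] [57 62 60]
268 312 0.144 [-0.0099 -0.0464 -0.006 ] [53 59 63]
271 312 0.141 [-0.01   -0.0491 -0.0059] [54 56 54]
274 312 0.139 [-0.0098 -0.051  -0.0058] [61 61 60]
277 312 0.137 [-0.0101 -0.054  -0.0057] [57 56 57]
280 312 0.136 [-0.009  -0.0544 -0.0057] [45 50 48]
283 312 0.132 [-0.0104 -0.0587 -0.0055] [49 50 52]
286 312 0.13 [-0.0106 -0.0612 -0.0054] [48 44 49]
289 312 0.129 [-0.01   -0.0623 -0.0054] [48 47 51]
292 312 0.127 [-0.01   -0.0644 -0.0053] [50 48 54]
295 312 0.125 [-0.01   -0.0662 -0.0053] [49 51 49]
298 312 0.122 [-0.0105 -0.0689 -0.0051] [48 49 49]
```

```bash
sed -i 's/R\[:,1\]\*.019/R[:,1]*.054/; s/TO=np.array(\[.5945/TO=np.array([.5935/' h.py; python3 - <<'E'
from st import *
s=ctrl.get_state()
print(tray_pt([-.112,0,.085]),delta(s,*pose(tray_pt([-.112,0,.085]),TY)))
E
```

```text
[0.48159412 0.15640929 0.16      ] ([-0.0054, -0.0, -0.0004], [0.0003, 0.0391, -0.0034])
```

{"op": "jog_arm", "data": {"deltas": [[[-0.005,0,0],[0,-0.005,-0.0035],0.55],[[-0.005,0,0],[0,-0.005,-0.0035],0.55],[[-0.005,0,0],[0,-0.005,-0.0035],0.55],[[-0.005,0,0],[0,-0.005,-0.0035],0.55],[[-0.005,0,0],[0,0.02,-0.0035],0.55],[[-0.005,0,0],[0,0.038,-0.0035],0.55],[[-0.005,0,0],[0,0.038,-0.0035],0.55],[[-0.005,0,0],[0,0.038,-0.0035],0.55]]}}

```text
time: 4.07
eef_pos: [0.4805, 0.1566, 0.1061]
tcp_rot: [0.511, -0.49, 0.489, -0.51]
contact_force: [0.4, -0.2, -1.2]
opening: 0.549
```

```bash
python3 - <<'E'
from st import *
s=ctrl.get_state();show(s)
c=ctrl.read_camera("wrist");d=ctrl.read_camera("side")
a=cv2.resize(c["pixels"][180:400,200:450],None,fx=2,fy=2);b=cv2.resize(d["pixels"][150:290,270:380],None,fx=3.14,fy=3.14)
cv2.imwrite("pics/w5.png",np.hstack([a[:439],b[:439]]))
E
```

```text
t 4.07 q [0.11 0.01 2.07 0.   1.07 0.07] p [0.4805 0.1566 0.1061] F [ 0.4 -0.2 -1.2] M [-0.05 -0.    0.  ] op 0.549
z [ 0.999  0.041 -0.002] y [-0.002  0.    -1.   ]
```

View pics/w5.png

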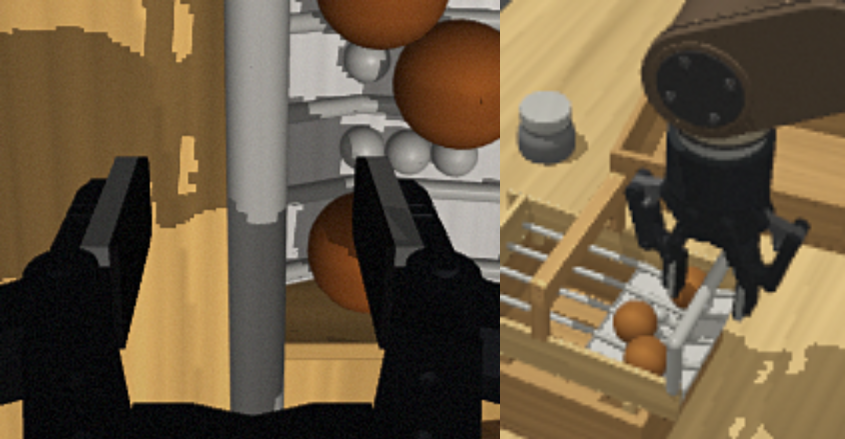

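The fingers now straddle the bar with no contact force. The bar is at crop column 257, midway between the fingertips at 150 and 355. Close.

{"op": "jog_arm", "data": {"deltas": [[[0,0,0],[0,0,0],0],[[0,0,0],[0,0,0],0],[[0,0,0],[0,0,0],0],[[0,0,0],[0,0,0],0],[[0,0,0],[0,0,0],0],[[0,0,0],[0,0,0],0]], "force": 40}}

```text
time: 4.67
eef_pos: [0.4828, 0.157, 0.1094]
tcp_rot: [-0.509, 0.489, -0.49, 0.511]
contact_force: [-2.5, -0.3, 5.8]
opening: 0.122
```

```bash
cat > lift.py <<'E'
from st import *
import math,sys
s=ctrl.get_state();show(s)
p0=s["eef_pos"];R0=Ro.from_quat(s["tcp_rot"]).as_matrix();g0=p0-R0[:,1]*.054
ex=np.array([math.cos(TY),math.sin(TY),0])
for th in(2,4,6,8,10,12,15):
    t=math.radians(th)
    v=np.array([-.207,.085]);x=v[0]*math.cos(t)+v[1]*math.sin(t);z=v[1]*math.cos(t)-v[0]*math.sin(t)
    g=g0+ex*(x-v[0])+np.array([0,0,z-v[1]])
    print(th,delta(s,*pose(g,TY,t)))
E
python3 lift.py
```

```text
t 4.67 q [0.11 0.01 2.06 0.   1.07 0.07] p [0.4828 0.157  0.1094] F [-2.5 -0.3  5.8] M [-0.06  0.31  0.02] op 0.122
z [0.999 0.041 0.003] y [ 0.003  0.001 -1.   ]
2 ([-0.0382, 0.0001, -0.0007], [0.0, -0.0072, 0.0011])
4 ([-0.0731, 0.0002, -0.0007], [0.0, -0.0144, 0.0025])
6 ([-0.108, 0.0002, -0.0007], [0.0, -0.0215, 0.0043])
8 ([-0.1429, 0.0002, -0.0007], [0.0, -0.0285, 0.0062])
10 ([-0.1779, 0.0002, -0.0007], [0.0, -0.0354, 0.0085])
12 ([-0.2128, 0.0002, -0.0007], [0.0, -0.0423, 0.0109])
15 ([-0.2651, 0.0002, -0.0007], [0.0, -0.0525, 0.0151])
```

{"op": "jog_arm", "data": {"deltas": [[[-0.02,0,0],[0,-0.003,0.0005],0],[[-0.038,0,0],[0,-0.007,0.001],0],[[-0.055,0,0],[0,-0.011,0.002],0],[[-0.073,0,0],[0,-0.0145,0.0025],0],[[-0.09,0,0],[0,-0.018,0.0035],0],[[-0.108,0,0],[0,-0.0215,0.0045],0],[[-0.143,0,0],[0,-0.0285,0.006],0],[[-0.178,0,0],[0,-0.0355,0.0085],0],[[-0.213,0,0],[0,-0.042,0.011],0],[[-0.265,0,0],[0,-0.0525,0.015],0]]}}

```text
time: 5.5
eef_pos: [0.4971, 0.1575, 0.1616]
tcp_rot: [0.573, -0.55, 0.42, -0.438]
contact_force: [0.4, 0.5, -5.1]
opening: 0.122
```

```bash
cat > look.py <<'E'
from st import *
import sys
n=sys.argv[1]
s=ctrl.get_state();show(s)
d=ctrl.read_camera("side");e=ctrl.read_camera("scene");c=ctrl.read_camera("wrist")
pickle.dump((s,c,d,e),open("m.pkl","wb"))
a=cv2.resize(d["pixels"][110:310,210:410],(400,400));b=cv2.resize(e["pixels"][150:290,310:450],(400,400))
cv2.imwrite(f"pics/{n}.png",np.hstack([a,b]));cv2.imwrite(f"pics/{n}w.png",c["pixels"])
E
python3 look.py t1
```

```text
t 5.5 q [0.1  0.15 1.83 0.02 1.43 0.06] p [0.4971 0.1575 0.1616] F [ 0.4  0.5 -5.1] M [ 0.08 -0.47  0.07] op 0.122
z [ 0.964  0.04  -0.262] y [-0.262 -0.01  -0.965]
```

View pics/t1.png

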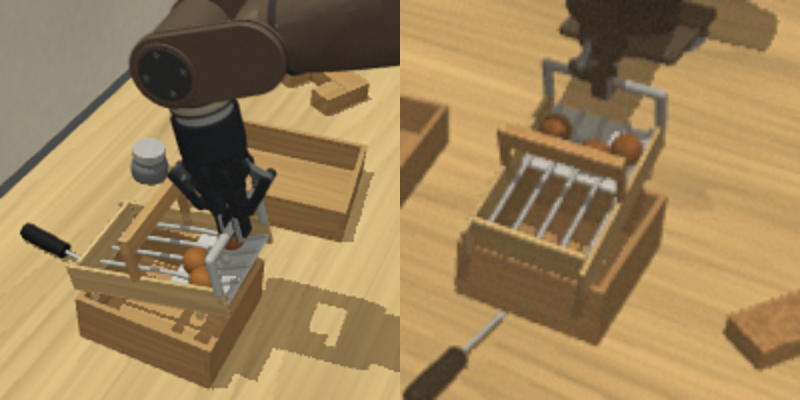

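{"op": "jog_arm", "data": {"deltas": [[[0,0,0],[0,0,0],0],[[0,0,0],[0,0,0],0],[[0,0,0],[0,0,0],0],[[0,0,0],[0,0,0],0],[[0,0,0],[0,0,0],0],[[0,0,0],[0,0,0],0],[[0,0,0],[0,0,0],0],[[0,0,0],[0,0,0],0],[[0,0,0],[0,0,0],0],[[0,0,0],[0,0,0],0]]}}

```text
time: 6.48
eef_pos: [0.4989, 0.1574, 0.1621]
tcp_rot: [0.572, -0.549, 0.422, -0.44]
contact_force: [0.6, 0.3, -3.0]
opening: 0.126
```

{"op": "jog_arm", "data": {"deltas": [[[0,0,0],[0,0,0],0],[[0,0,0],[0,0,0],0],[[0,0,0],[0,0,0],0],[[0,0,0],[0,0,0],0],[[0,0,0],[0,0,0],0],[[0,0,0],[0,0,0],0],[[0,0,0],[0,0,0],0],[[0,0,0],[0,0,0],0],[[0,0,0],[0,0,0],0],[[0,0,0],[0,0,0],0]]}}

```text
time: 7.32
eef_pos: [0.499, 0.1575, 0.1621]
tcp_rot: [0.572, -0.549, 0.422, -0.44]
contact_force: [0.8, 1.1, -2.6]
opening: 0.124
```

```bash
python3 look.py t2
```

```text
t 7.32 q [0.1  0.15 1.83 0.02 1.42 0.06] p [0.499  0.1575 0.1621] F [ 0.8  1.1 -2.6] M [-0.   -0.29  0.03] op 0.124
z [ 0.966  0.04  -0.257] y [-0.257 -0.01  -0.966]
```

View pics/t2.png

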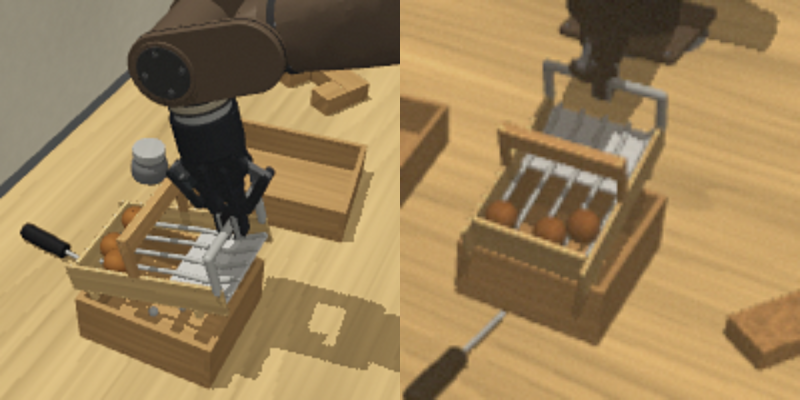

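View pics/t2w.png

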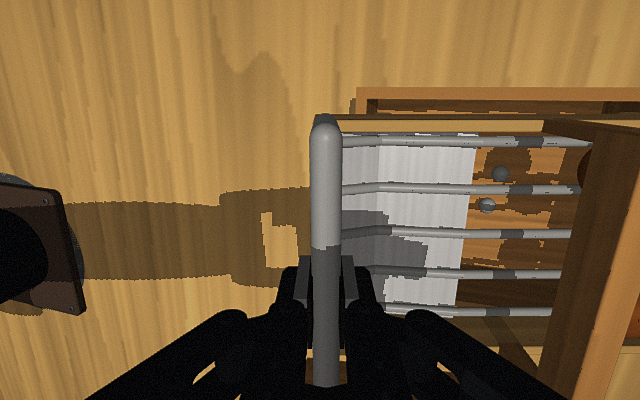

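{"op": "jog_arm", "data": {"deltas": [[[0,0,0],[0,0,0],0],[[0,0,0],[0,0,0],0],[[0,0,0],[0,0,0],0],[[0,0,0],[0,0,0],0],[[0,0,0],[0,0,0],0],[[0,0,0],[0,0,0],0],[[0,0,0],[0,0,0],0],[[0,0,0],[0,0,0],0],[[0,0,0],[0,0,0],0],[[0,0,0],[0,0,0],0]]}}

```text
time: 8.3
eef_pos: [0.4989, 0.1575, 0.1621]
tcp_rot: [0.572, -0.549, 0.422, -0.44]
contact_force: [0.7, 0.8, -3.6]
opening: 0.125
```

```bash
python3 - <<'E'
from st import *
import math
s=ctrl.get_state();show(s)
g0=np.array([.4828,.157,.1094+.054]);ex=np.array([math.cos(TY),math.sin(TY),0])
for th in(15,13,11,9,7,5,3,1,0):
    t=math.radians(th)
    v=np.array([-.207,.085]);x=v[0]*math.cos(t)+v[1]*math.sin(t);z=v[1]*math.cos(t)-v[0]*math.sin(t)
    g=g0+ex*(x-v[0])+np.array([0,0,z-v[1]])
    print(th,delta(s,*pose(g,TY,t)))
E
```

```text
t 8.3 q [0.1  0.15 1.83 0.02 1.42 0.06] p [0.4989 0.1575 0.1621] F [ 0.7  0.8 -3.6] M [ 0.07 -0.28  0.01] op 0.125
z [ 0.966  0.04  -0.257] y [-0.257 -0.01  -0.966]
15 ([-0.0019, 0.0, -0.0007], [-0.0002, 0.0005, -0.001])
13 ([0.033, -0.0, -0.0007], [-0.0002, 0.0077, -0.0019])
11 ([0.0679, -0.0, -0.0007], [-0.0002, 0.015, -0.0027])
9 ([0.1028, -0.0, -0.0007], [-0.0002, 0.0223, -0.0031])
7 ([0.1377, -0.0, -0.0007], [-0.0002, 0.0296, -0.0033])
5 ([0.1726, -0.0001, -0.0007], [-0.0002, 0.0369, -0.0033])
3 ([0.2075, -0.0001, -0.0007], [-0.0002, 0.0442, -0.003])
1 ([0.2424, -0.0001, -0.0007], [-0.0002, 0.0515, -0.0024])
0 ([0.2599, -0.0001, -0.0007], [-0.0002, 0.0551, -0.002])
```

{"op": "jog_arm", "data": {"deltas": [[[0.018,0,0],[0,0.004,-0.0005],0],[[0.033,0,0],[0,0.0077,-0.001],0],[[0.068,0,0],[0,0.015,-0.0017],0],[[0.103,0,0],[0,0.0223,-0.0021],0],[[0.138,0,0],[0,0.0296,-0.0023],0],[[0.173,0,0],[0,0.037,-0.0023],0],[[0.208,0,0],[0,0.0442,-0.002],0],[[0.242,0,0],[0,0.051,-0.0015],0],[[0.26,0,0],[0,0.055,-0.001],0],[[0.26,0,0],[0,0.055,-0.001],0]]}}

```text
time: 9.13
eef_pos: [0.4829, 0.1569, 0.1096]
tcp_rot: [-0.51, 0.489, -0.49, 0.511]
contact_force: [-1.0, -0.7, -1.4]
opening: 0.123
```

```bash
python3 look.py t3
```

```text
t 9.13 q [0.11 0.01 2.06 0.   1.07 0.07] p [0.4829 0.1569 0.1096] F [-1.  -0.7 -1.4] M [-0.03  0.14 -0.08] op 0.123
z [0.999 0.041 0.001] y [ 0.001  0.001 -1.   ]
```

View pics/t3.png

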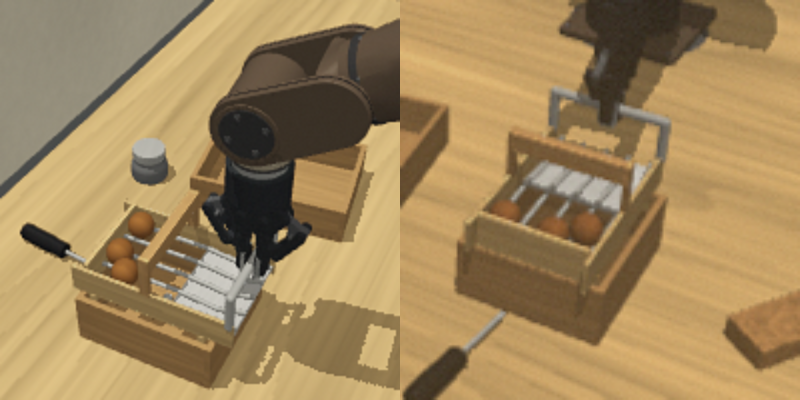

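View pics/t3w.png

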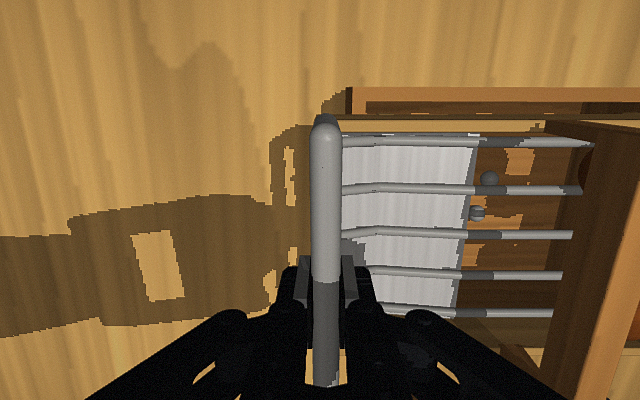

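{"op": "jog_arm", "data": {"deltas": [[[0,0,0],[0,0,0],0.5],[[0,0,0],[0,0,0],0.5],[[0,0,0],[0,0,0],0.5],[[0,0,0],[0,0,0],0.5],[[0,0,0],[0,-0.03,0],0.5],[[0,0,0],[0,-0.07,0],0.5],[[0,0,0],[0,-0.1,0],0.5],[[0,0,0],[0,-0.12,0],0.5],[[0,0,0],[0,-0.12,0.05],0.5],[[0,0,0],[0,-0.12,0.05],0.5]]}}

```text
time: 10.12
eef_pos: [0.5374, 0.1588, 0.2316]
tcp_rot: [-0.508, 0.489, -0.491, 0.512]
contact_force: [-0.2, 0.0, -0.3]
opening: 0.501
```

```bash
python3 look.py t4; python3 - <<'E'
from st import *
s,c,d,e=pickle.load(open("m.pkl","rb"))
T=np.eye(4);T[:3,:3]=Ro.from_quat(s["tcp_rot"]).as_matrix();T[:3,3]=s["eef_pos"]
P,C=cloud(c,T@c["mount"])
for a,b in((.46,.51),(.57,.63)):
    q=P[(P[:,0]>a)&(P[:,0]<b)&(P[:,1]>.05)&(P[:,1]<.26)&(P[:,2]>.155)&(P[:,2]<.18)]
    if len(q):print(len(q),cv2.minAreaRect(q[:,:2].astype(np.float32)),np.percentile(q[:,2],[5,50,95]))
E
```

```text
t 10.12 q [0.11 0.01 1.83 0.   1.3  0.07] p [0.5374 0.1588 0.2316] F [-0.2  0.  -0.3] M [0.   0.02 0.01] op 0.501
z [0.999 0.04  0.006] y [ 0.006  0.001 -1.   ]
2622 ((0.4859793186187744, 0.16547739505767822), (0.012339893728494644, 0.1231306791305542), 2.3378870487213135) [0.16335086 0.1673316  0.16897462]
4218 ((0.5980358719825745, 0.16294434666633606), (0.01483244076371193, 0.13178126513957977), 2.3033206462860107) [0.15946663 0.17493333 0.17617757]
```

View pics/t4w.png

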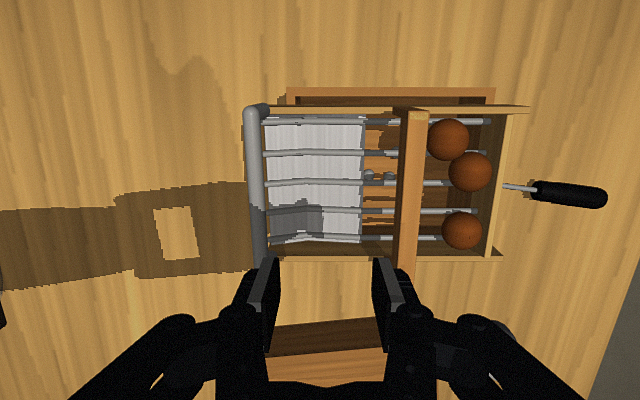

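View pics/t4.png

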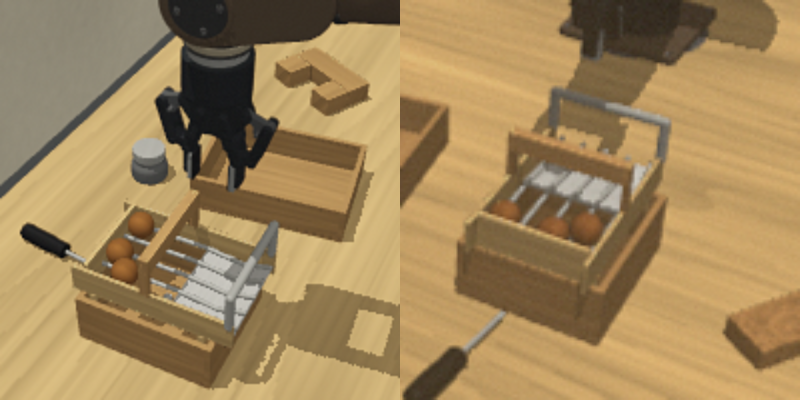

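```bash
python3 - <<'E'
from st import *
s=ctrl.get_state();show(s)
print(delta(s,*pose([.597,.161,.163],TY)))
E
```

```text
t 10.27 q [0.11 0.   1.84 0.   1.3  0.07] p [0.5329 0.1587 0.2284] F [ 0.4 -0.2  0.9] M [-0.07  0.03 -0.03] op 0.501
z [ 0.999  0.041 -0.004] y [-0.004  0.    -1.   ]
([0.004, -0.0005, -0.0006], [0.0004, 0.1191, 0.0646])
```

{"op": "jog_arm", "data": {"deltas": [[[0.004,0,0],[0,0,0.0645],0.5],[[0.004,0,0],[0,0,0.0645],0.5],[[0.004,0,0],[0,0.02,0.0645],0.5],[[0.004,0,0],[0,0.05,0.0645],0.5],[[0.004,0,0],[0,0.05,0.0645],0.5],[[0.004,0,0],[0,0.05,0.0645],0.5]]}}

```text
time: 10.77
eef_pos: [0.5945, 0.1613, 0.1753]
tcp_rot: [0.512, -0.491, 0.488, -0.508]
contact_force: [0.1, -0.5, 0.6]
opening: 0.494
```

```bash
python3 look.py t5; python3 - <<'E'
from st import *
s,c,d,e=pickle.load(open("m.pkl","rb"))
T=np.eye(4);T[:3,:3]=Ro.from_quat(s["tcp_rot"]).as_matrix();T[:3,3]=s["eef_pos"]
P,C=cloud(c,T@c["mount"])
for a,b in((.46,.51),(.57,.63)):
    q=P[(P[:,0]>a)&(P[:,0]<b)&(P[:,1]>.175)&(P[:,1]<.26)&(P[:,2]>.155)&(P[:,2]<.18)]
    if len(q):print(len(q),cv2.minAreaRect(q[:,:2].astype(np.float32)),np.percentile(q[:,2],[5,50,95]))
print(delta(s,*pose([.597,.161,.163],TY)))
E
```

```text
t 10.77 q [0.1  0.18 1.75 0.   1.22 0.06] p [0.5945 0.1613 0.1753] F [ 0.1 -0.5  0.6] M [ 0.05  0.01 -0.03] op 0.494
z [ 0.999  0.041 -0.007] y [-0.007 -0.    -1.   ]
2195 ((0.47883352637290955, 0.2006537765264511), (0.012612121179699898, 0.051771603524684906), 2.600543260574341) [0.15665162 0.1616955  0.16350068]
2569 ((0.5901313424110413, 0.20166365802288055), (0.014026070013642311, 0.053410761058330536), 2.415187120437622) [0.16683922 0.1680128  0.16910389]
([0.0068, -0.0003, -0.0003], [0.0004, 0.0663, 0.0029])
```

View pics/t5w.png

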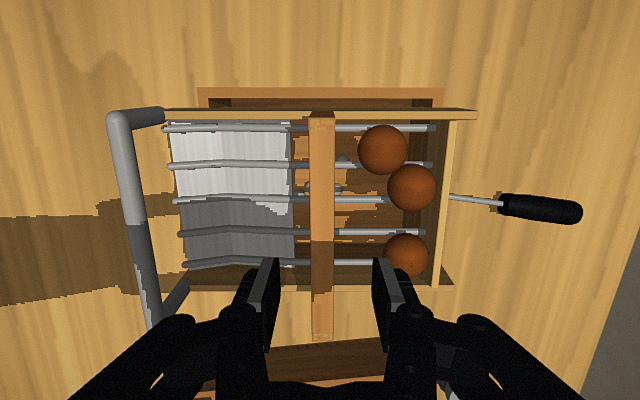

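{"op": "jog_arm", "data": {"deltas": [[[0.006,0,0],[0,0.03,0.0005],0.5],[[0.006,0,0],[0,0.05,0.0005],0.5],[[0.006,0,0],[0,0.066,0.0005],0.5],[[0.006,0,0],[0,0.066,0.0005],0.5],[[0.006,0,0],[0,0.066,0.0005],0.5]]}}

```text
time: 11.33
eef_pos: [0.5986, 0.1617, 0.1152]
tcp_rot: [-0.508, 0.488, -0.492, 0.513]
contact_force: [0.3, 0.0, 0.2]
opening: 0.496
```

```bash
python3 look.py t6; python3 - <<'E'
from st import *
s,c,d,e=pickle.load(open("m.pkl","rb"))
print(delta(s,*pose([.594,.161,.163],TY)))
E
```

```text
t 11.33 q [0.1  0.24 1.79 0.   1.1  0.06] p [0.5986 0.1617 0.1152] F [0.3 0.  0.2] M [ 0.02 -0.03 -0.02] op 0.496
z [0.999 0.041 0.009] y [ 0.009  0.001 -1.   ]
([-0.0093, -0.0001, -0.0008], [0.0006, 0.0061, -0.0046])
```

View pics/t6w.png

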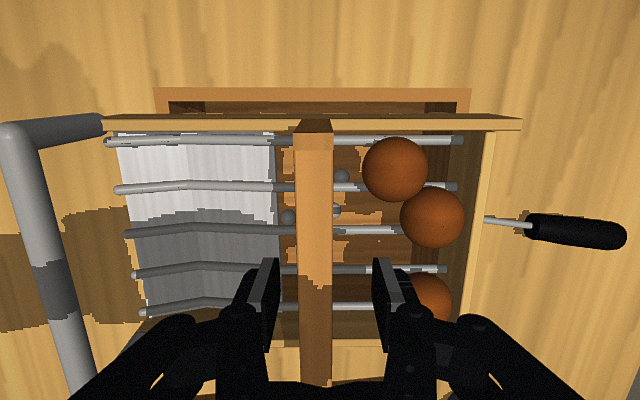

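View pics/t6.png

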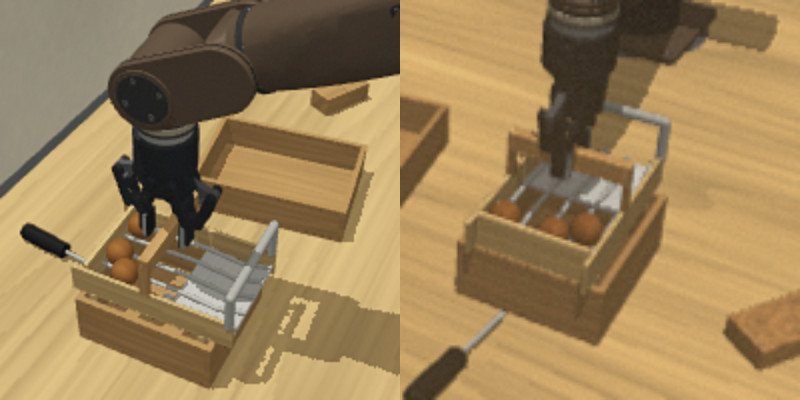

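{"op": "jog_arm", "data": {"deltas": [[[-0.009,0,0],[0.0005,0.006,-0.0045],0.5],[[-0.009,0,0],[0.0005,0.006,-0.0045],0.5],[[-0.009,0,0],[0.0005,0.006,-0.0045],0.3],[[-0.009,0,0],[0.0005,0.006,-0.0045],0],[[-0.009,0,0],[0.0005,0.006,-0.0045],0],[[-0.009,0,0],[0.0005,0.006,-0.0045],0],[[-0.009,0,0],[0.0005,0.006,-0.0045],0],[[-0.009,0,0],[0.0005,0.006,-0.0045],0]], "force": 80}}

```text
time: 12.15
eef_pos: [0.5956, 0.1612, 0.1114]
tcp_rot: [-0.509, 0.489, -0.49, 0.511]
contact_force: [-2.2, 0.2, 3.1]
opening: 0.153
```

```bash
python3 look.py t7
```

```text
t 12.15 q [0.1  0.24 1.8  0.   1.1  0.06] p [0.5956 0.1612 0.1114] F [-2.2  0.2  3.1] M [-0.03  0.43  0.07] op 0.153
z [0.999 0.041 0.004] y [ 0.004  0.001 -1.   ]
```

View pics/t7w.png

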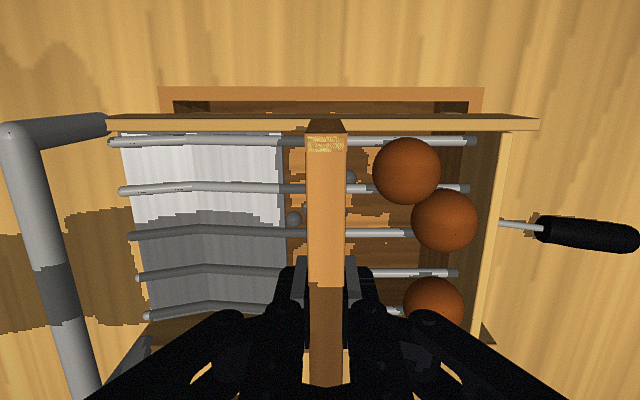

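```bash
cat > pour.py <<'E'
from st import *
import math
WB=np.array([.575,-.147,0]);WY=.156
REST=np.array([.5956,.1612,.1114])
def H(th,lipx=.045,lipz=.115):
    """bar grasp pt (5mm above bar centre) for loading end lowered th deg"""
    t=math.radians(th);x,z=-.116,-.066
    lx=x*math.cos(t)-z*math.sin(t);lz=z*math.cos(t)+x*math.sin(t)
    ex=np.array([math.cos(WY),math.sin(WY),0])
    return WB+ex*(lipx-lx)+np.array([0,0,lipz-lz]),WY,-t
E
python3 - <<'E'
from pour import *
s=ctrl.get_state();show(s)
g=REST+[0,0,.054]
print("up",delta(s,*pose(g+[0,0,.1],TY,math.radians(4))))
h=H(-4,lipz=.16)
print("mid",delta(s,*pose((g+[0,0,.1]+h[0])/2,(TY+WY)/2,math.radians(4))))
print("end",h,delta(s,*pose(*h)))
E
```

```text
t 12.3 q [0.1  0.24 1.8  0.   1.1  0.06] p [0.5956 0.1612 0.1114] F [-1.4 -0.   4.4] M [-0.02  0.5  -0.  ] op 0.149
z [0.999 0.041 0.004] y [ 0.004  0.001 -1.   ]
up ([-0.0739, -0.0001, -0.0011], [-0.0001, -0.1002, -0.0034])
mid ([-0.0739, -0.0576, -0.003], [0.1442, -0.0762, 0.062])
end (array([ 0.7383138 , -0.12131435,  0.21774748]), 0.156, 0.06981317007977318) ([-0.0739, -0.1151, -0.0049], [0.2885, -0.0523, 0.1275])
```

{"op": "jog_arm", "data": {"deltas": [[[0,0,0],[0,-0.003,0],0],[[0,0,0],[0,-0.008,0],0],[[0,0,0],[0,-0.015,0],0],[[-0.01,0,0],[0,-0.03,0],0],[[-0.03,0,0],[0,-0.045,0],0],[[-0.05,0,0],[0,-0.06,0],0],[[-0.06,0,0],[0,-0.075,0],0],[[-0.07,0,0],[0,-0.088,0],0],[[-0.07,0,0],[0,-0.097,0],0],[[-0.07,0,0],[0,-0.1,0],0]]}}

```text
time: 13.13
eef_pos: [0.5961, 0.1612, 0.2131]
tcp_rot: [0.526, -0.505, 0.474, -0.494]
contact_force: [1.0, 0.1, -5.5]
opening: 0.15
```

```bash
python3 look.py t8
```

```text
t 13.13 q [0.1  0.19 1.67 0.   1.35 0.06] p [0.5961 0.1612 0.2131] F [ 1.   0.1 -5.5] M [ 0.01 -0.22 -0.01] op 0.15
z [ 0.997  0.041 -0.063] y [-0.063 -0.001 -0.998]
```

View pics/t8.png

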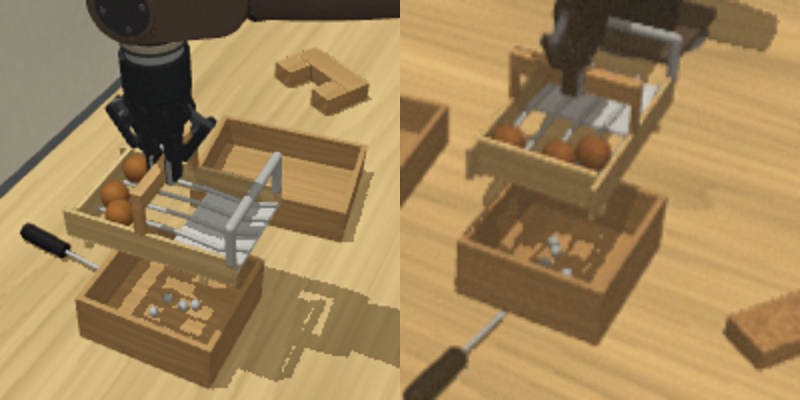

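View pics/t8w.png

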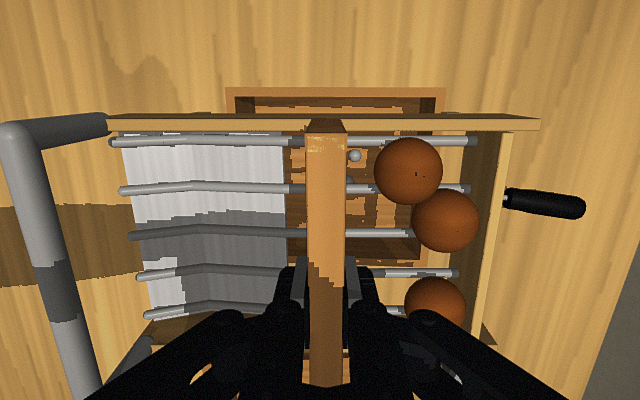

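```bash
python3 - <<'E'
from pour import *
s=ctrl.get_state();show(s)
p,R=pose(*H(-4,lipz=.16));print(delta(s,p,R))
E
```

```text
t 13.28 q [0.1  0.19 1.67 0.   1.35 0.06] p [0.5948 0.161  0.2107] F [-0.6 -1.3 -5.1] M [-0.03 -0.13  0.  ] op 0.154
z [ 0.997  0.041 -0.067] y [-0.067 -0.002 -0.998]
([-0.0033, -0.1148, -0.0088], [0.2885, 0.0379, 0.1309])
```

{"op": "jog_arm", "data": {"deltas": [[[0,-0.002,0],[0.004,0.0,0.002],0],[[0,-0.006,0],[0.015,0.0,0.007],0],[[0,-0.013,-0.001],[0.033,0.0,0.015],0],[[0,-0.022,-0.002],[0.055,0.0,0.025],0],[[0,-0.033,-0.003],[0.08,0.0,0.037],0],[[0,-0.043,-0.003],[0.106,0.0,0.049],0],[[0,-0.053,-0.004],[0.132,0.002,0.06],0],[[0,-0.064,-0.005],[0.158,0.006,0.072],0],[[0,-0.074,-0.006],[0.184,0.01,0.084],0],[[0,-0.084,-0.006],[0.208,0.014,0.095],0]]}}

```text
time: 14.12
eef_pos: [0.6974, -0.0457, 0.1887]
tcp_rot: [0.548, -0.484, 0.452, -0.512]
contact_force: [0.2, 1.4, -4.6]
opening: 0.147
```

{"op": "jog_arm", "data": {"deltas": [[[0,-0.009,0],[0.023,0.003,0.01],0],[[0,-0.016,0],[0.042,0.008,0.019],0],[[0,-0.023,0],[0.057,0.012,0.026],0],[[0,-0.027,0],[0.067,0.016,0.03],0],[[0,-0.029,0],[0.073,0.018,0.032],0],[[0,-0.029,0],[0.073,0.018,0.032],0],[[0,-0.029,0],[0.073,0.018,0.032],0]]}}

```text
time: 14.7
eef_pos: [0.7365, -0.114, 0.1678]
tcp_rot: [0.554, -0.477, 0.443, -0.519]
contact_force: [-0.3, -0.0, -4.7]
opening: 0.147
```

```bash
sed -i 's/110:310,210:410/110:310,210:410/; s/e\["pixels"\]\[150:290,310:450\]/e["pixels"][140:300,220:380]/' look.py; python3 look.py t9;  python3 - <<'E'
from pour import *
s=ctrl.get_state();show(s)
for a,lz in((-4,.16),(-4,.125),(0,.12),(3,.115),(6,.115)):print(a,lz,delta(s,*pose(*H(a,lipz=lz))))
E
```

```text
t 14.7 q [-0.28  0.5   1.35 -0.03  1.35 -0.43] p [ 0.7365 -0.114   0.1678] F [-0.3 -0.  -4.7] M [ 0.06 -0.15  0.02] op 0.147
z [ 0.986  0.153 -0.069] y [-0.069 -0.007 -0.998]
t 14.85 q [-0.28  0.5   1.35 -0.03  1.35 -0.43] p [ 0.737  -0.1132  0.1692] F [-0.2  0.5 -5.3] M [ 0.   -0.16 -0.04] op 0.148
z [ 0.986  0.154 -0.067] y [-0.067 -0.008 -0.998]
-4 0.16 ([-0.0027, -0.0008, -0.0025], [0.0082, 0.0055, -0.0033])
-4 0.125 ([-0.0027, -0.0008, -0.0025], [0.0083, 0.0404, -0.001])
0 0.12 ([0.0672, -0.0009, -0.0024], [0.0083, 0.0374, -0.0017])
3 0.115 ([0.1195, -0.0009, -0.0024], [0.0083, 0.0364, -0.0026])
6 0.115 ([0.1719, -0.001, -0.0024], [0.0083, 0.0305, -0.0041])
```

View pics/t9.png

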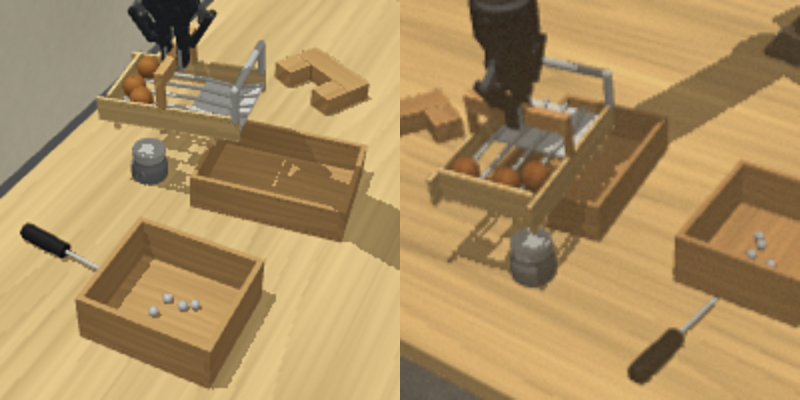

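View pics/t9w.png

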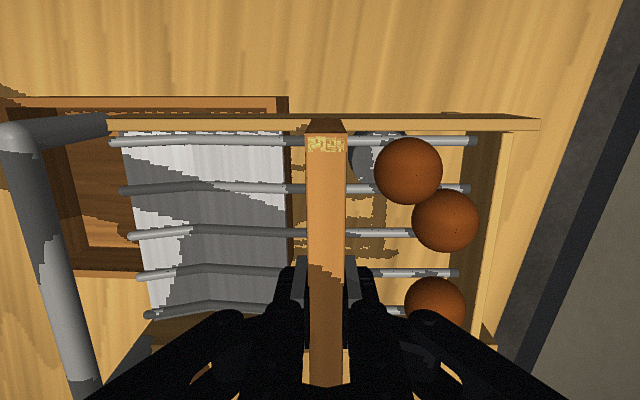

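{"op": "jog_arm", "data": {"deltas": [[[0,0,0],[0.003,0.006,0],0],[[0,0,0],[0.006,0.015,0],0],[[0.01,0,0],[0.008,0.025,0],0],[[0.03,0,0],[0.008,0.032,-0.001],0],[[0.05,0,0],[0.008,0.036,-0.0015],0],[[0.067,0,0],[0.008,0.0365,-0.002],0],[[0.085,0,0],[0.008,0.0365,-0.002],0],[[0.1,0,0],[0.008,0.0365,-0.002],0],[[0.12,0,0],[0.008,0.0365,-0.0025],0],[[0.12,0,0],[0.008,0.0365,-0.0025],0]]}}

```text
time: 15.68
eef_pos: [0.733, -0.122, 0.1336]
tcp_rot: [-0.522, 0.448, -0.472, 0.552]
contact_force: [0.5, -0.9, -5.5]
opening: 0.149
```

```bash
python3 look.py u1;  python3 - <<'E'
from pour import *
s=ctrl.get_state();show(s)
for a,lz in((3,.115),(6,.115),(10,.115)):print(a,lz,delta(s,*pose(*H(a,lipz=lz))))
E
```

```text
t 15.68 q [-0.31  0.46  1.48  0.03  1.16 -0.48] p [ 0.733  -0.122   0.1336] F [ 0.5 -0.9 -5.5] M [ 0.03 -0.    0.01] op 0.149
z [0.987 0.154 0.054] y [ 0.053  0.01  -0.999]
t 15.83 q [-0.31  0.46  1.48  0.03  1.16 -0.48] p [ 0.7334 -0.1219  0.1335] F [-0.6 -0.6 -5.1] M [-0.07  0.02 -0.01] op 0.152
z [0.987 0.154 0.053] y [ 0.052  0.01  -0.999]
3 0.115 ([-0.001, -0.0011, -0.002], [0.0002, 0.0004, -0.0002])
6 0.115 ([0.0513, -0.0012, -0.002], [0.0002, -0.0057, -0.001])
10 0.115 ([0.1211, -0.0012, -0.002], [0.0002, -0.0137, -0.0026])
```

View pics/u1.png

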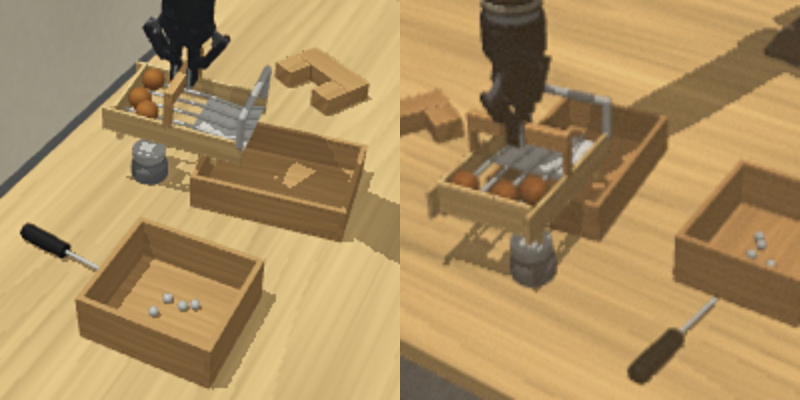

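{"op": "jog_arm", "data": {"deltas": [[[0,0,0],[0,0,0],0],[[0.01,0,0],[0,-0.001,0],0],[[0.01,0,0],[0,-0.001,0],0],[[0.01,0,0],[0,-0.001,0],0],[[0.01,0,0],[0,-0.001,0],0],[[0.01,0,0],[0,-0.001,0],0],[[0.01,0,0],[0,-0.001,0],0],[[0.01,0,0],[0,-0.001,0],0],[[0.01,0,0],[0,-0.001,0],0],[[0.01,0,0],[0,-0.001,0],0]]}}

```text
time: 16.67
eef_pos: [0.7334, -0.1219, 0.1344]
tcp_rot: [-0.519, 0.446, -0.474, 0.554]
contact_force: [1.2, 0.7, -6.2]
opening: 0.156
```

```bash
python3 look.py u2
```

```text
t 16.67 q [-0.31  0.45  1.49  0.03  1.15 -0.48] p [ 0.7334 -0.1219  0.1344] F [ 1.2  0.7 -6.2] M [-0.03  0.01 -0.01] op 0.156
z [0.986 0.154 0.063] y [ 0.062  0.012 -0.998]
```

View pics/u2.png

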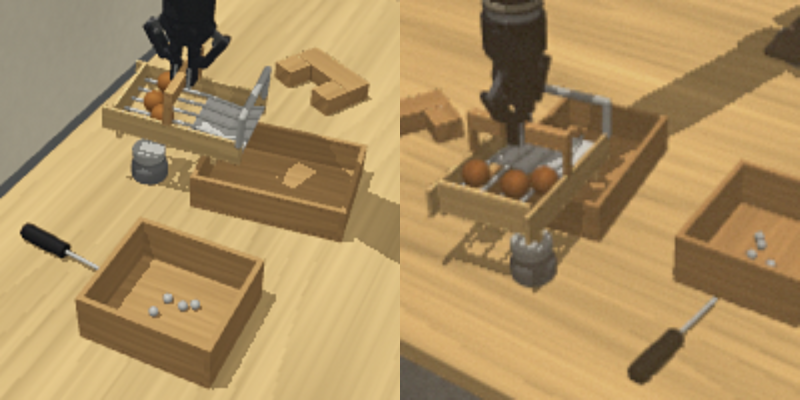

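Rolling slowly, with the balls now near the middle handle. Hold on a little longer.

{"op": "jog_arm", "data": {"deltas": [[[0,0,0],[0,0,0],0],[[0,0,0],[0,0,0],0],[[0,0,0],[0,0,0],0],[[0,0,0],[0,0,0],0],[[0,0,0],[0,0,0],0],[[0,0,0],[0,0,0],0],[[0,0,0],[0,0,0],0],[[0,0,0],[0,0,0],0],[[0,0,0],[0,0,0],0],[[0,0,0],[0,0,0],0]]}}

```text
time: 17.65
eef_pos: [0.7334, -0.1219, 0.1344]
tcp_rot: [-0.519, 0.446, -0.474, 0.554]
contact_force: [-0.2, -0.1, -5.5]
opening: 0.153
```

```bash
python3 look.py u3;  python3 - <<'E'
from pour import *
s=ctrl.get_state();show(s)
for a,lz in((6,.115),(10,.115),(14,.115),(18,.115),(22,.115),(26,.115),(32,.117)):print(a,lz,delta(s,*pose(*H(a,lipz=lz))))
E
```

```text
t 17.65 q [-0.31  0.45  1.49  0.03  1.15 -0.48] p [ 0.7334 -0.1219  0.1344] F [-0.2 -0.1 -5.5] M [0.02 0.   0.02] op 0.153
z [0.986 0.154 0.063] y [ 0.062  0.012 -0.998]
t 17.8 q [-0.31  0.45  1.49  0.03  1.15 -0.48] p [ 0.7334 -0.1219  0.1344] F [-0.1 -0.5 -4.3] M [ 0.06 -0.05 -0.01] op 0.147
z [0.986 0.154 0.063] y [ 0.062  0.012 -0.998]
6 0.115 ([0.0413, -0.0011, -0.002], [0.0002, -0.0047, -0.001])
10 0.115 ([0.1111, -0.0012, -0.0019], [0.0002, -0.0127, -0.0024])
14 0.115 ([0.1809, -0.0013, -0.0019], [0.0002, -0.0206, -0.0044])
18 0.115 ([0.2507, -0.0013, -0.0019], [0.0002, -0.0283, -0.007])
22 0.115 ([0.3205, -0.0014, -0.0018], [0.0002, -0.0359, -0.0101])
26 0.115 ([0.3903, -0.0015, -0.0018], [0.0002, -0.0432, -0.0137])
32 0.117 ([0.4951, -0.0016, -0.0017], [0.0001, -0.0556, -0.0199])
```

View pics/u3.png

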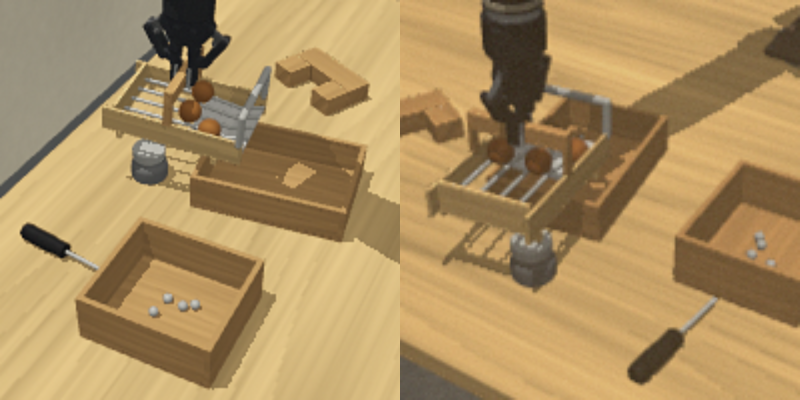

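{"op": "jog_arm", "data": {"deltas": [[[0,0,0],[0,0,0],0],[[0,0,0],[0,0,0],0],[[0,0,0],[0,0,0],0],[[0,0,0],[0,0,0],0],[[0,0,0],[0,0,0],0],[[0,0,0],[0,0,0],0],[[0,0,0],[0,0,0],0],[[0,0,0],[0,0,0],0],[[0,0,0],[0,0,0],0],[[0,0,0],[0,0,0],0]]}}

```text
time: 18.63
eef_pos: [0.7334, -0.1219, 0.1345]
tcp_rot: [-0.519, 0.446, -0.474, 0.554]
contact_force: [-0.4, -0.3, -4.6]
opening: 0.155
```

{"op": "jog_arm", "data": {"deltas": [[[0.02,0,0],[0,-0.002,-0.0005],0],[[0.04,0,0],[0,-0.0045,-0.001],0],[[0.065,0,0],[0,-0.0075,-0.0015],0],[[0.09,0,0],[0,-0.01,-0.002],0],[[0.11,0,0],[0,-0.0127,-0.0024],0],[[0.145,0,0],[0,-0.0165,-0.0034],0],[[0.18,0,0],[0,-0.0205,-0.0044],0],[[0.215,0,0],[0,-0.0245,-0.0057],0],[[0.25,0,0],[0,-0.0283,-0.007],0],[[0.285,0,0],[0,-0.032,-0.0085],0]]}}

```text
time: 19.47
eef_pos: [0.7224, -0.1237, 0.1665]
tcp_rot: [-0.435, 0.373, -0.533, 0.623]
contact_force: [0.5, 0.1, -4.6]
opening: 0.149
```

```bash
python3 look.py u4;  python3 - <<'E'
from pour import *
s=ctrl.get_state();show(s)
for a,lz in((22,.115),(26,.115),(32,.117)):print(a,lz,delta(s,*pose(*H(a,lipz=lz))))
E
```

```text
t 19.47 q [-0.38  0.26  1.7   0.23  0.89 -0.65] p [ 0.7224 -0.1237  0.1665] F [ 0.5  0.1 -4.6] M [ 0.01  0.43 -0.04] op 0.149
z [0.928 0.145 0.343] y [ 0.339  0.055 -0.939]
t 19.62 q [-0.38  0.26  1.7   0.23  0.89 -0.65] p [ 0.7222 -0.1238  0.1663] F [-0.6  0.2 -5.3] M [-0.09  0.41 -0.03] op 0.148
z [0.929 0.144 0.341] y [ 0.337  0.054 -0.94 ]
22 0.115 ([0.036, -0.0021, -0.0012], [0.0, -0.0034, 0.0003])
26 0.115 ([0.1058, -0.0021, -0.0011], [0.0, -0.0115, -0.0011])
32 0.117 ([0.2105, -0.0022, -0.001], [0.0, -0.0251, -0.0036])
```

View pics/u4.png

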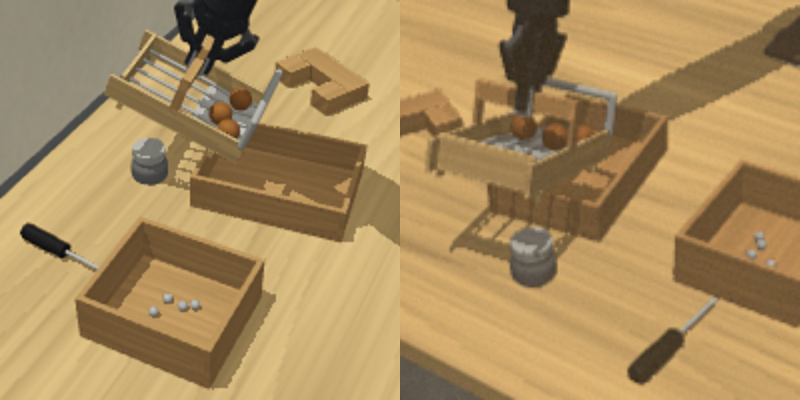

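{"op": "jog_arm", "data": {"deltas": [[[0.02,0,0],[0,-0.002,0],0],[[0.036,0,0],[0,-0.0035,0],0],[[0.055,0,0],[0,-0.0055,0],0],[[0.075,0,0],[0,-0.008,-0.0005],0],[[0.09,0,0],[0,-0.0095,-0.001],0],[[0.106,0,0],[0,-0.0115,-0.001],0],[[0.14,0,0],[0,-0.016,-0.002],0],[[0.175,0,0],[0,-0.02,-0.003],0],[[0.21,0,0],[0,-0.025,-0.0035],0],[[0.21,0,0],[0,-0.025,-0.0035],0]]}}

```text
time: 20.45
eef_pos: [0.7095, -0.1259, 0.1887]
tcp_rot: [-0.368, 0.316, -0.569, 0.664]
contact_force: [0.1, 0.5, -4.0]
opening: 0.15
```

{"op": "jog_arm", "data": {"deltas": [[[0,0,0],[0,0,0],0],[[0,0,0],[0,0,0],0],[[0,0,0],[0,0,0],0],[[0,0,0],[0,0,0],0],[[0,0,0],[0,0,0],0],[[0,0,0],[0,0,0],0],[[0,0,0],[0,0,0],0],[[0,0,0],[0,0,0],0]]}}

```text
time: 21.12
eef_pos: [0.7096, -0.1258, 0.1887]
tcp_rot: [-0.368, 0.316, -0.569, 0.665]
contact_force: [-0.0, -0.8, -4.3]
opening: 0.145
```

```bash
python3 look.py u5
```

```text
t 21.12 q [-0.43  0.13  1.86  0.46  0.73 -0.87] p [ 0.7096 -0.1258  0.1887] F [-0.  -0.8 -4.3] M [-0.1   0.67 -0.02] op 0.145
z [0.838 0.129 0.53 ] y [ 0.524  0.083 -0.848]
```

View pics/u5.png

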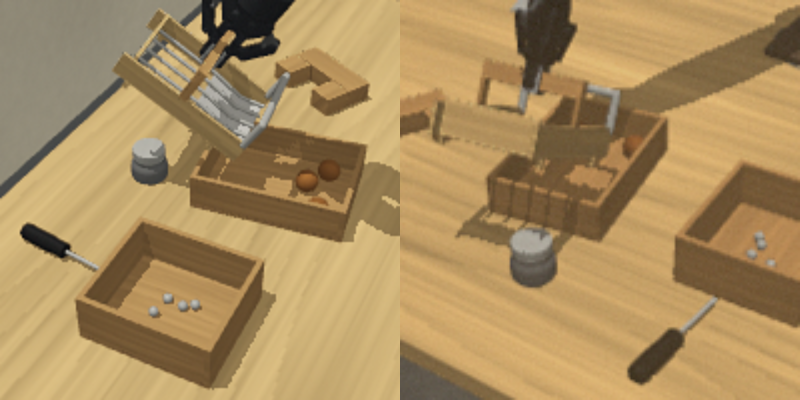

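View pics/u5w.png

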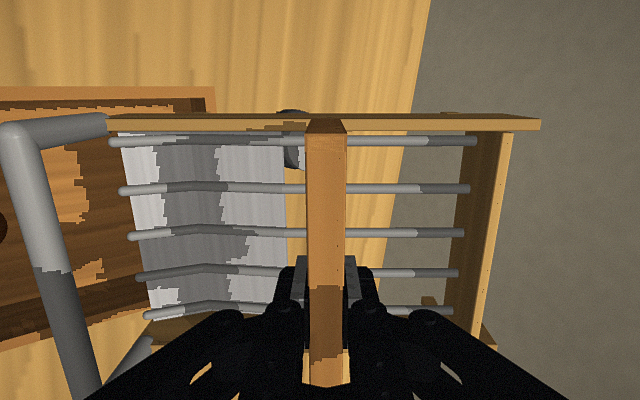

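```bash
python3 - <<'E'
from pour import *
s=ctrl.get_state();show(s)
h=H(0);g=h[0].copy();g[2]=.28
print(delta(s,*pose(g,WY,0)))
E
```

```text
t 21.27 q [-0.43  0.13  1.86  0.46  0.73 -0.87] p [ 0.7095 -0.1259  0.1887] F [-0.1 -0.5 -5. ] M [-0.12  0.7  -0.01] op 0.15
z [0.838 0.129 0.53 ] y [ 0.524  0.083 -0.848]
([-0.5587, -0.0025, -0.0011], [-0.0002, -0.0185, 0.0408])
```

{"op": "jog_arm", "data": {"deltas": [[[-0.02,0,0],[0,-0.015,0.012],0],[[-0.06,0,0],[0,-0.03,0.022],0],[[-0.13,0,0],[0,-0.035,0.03],0],[[-0.2,0,0],[0,-0.035,0.033],0],[[-0.28,0,0],[0,-0.032,0.036],0],[[-0.36,0,0],[0,-0.028,0.039],0],[[-0.44,0,0],[0,-0.024,0.04],0],[[-0.51,0,0],[0,-0.02,0.041],0],[[-0.559,-0.002,0],[0,-0.0185,0.041],0],[[-0.559,-0.002,0],[0,-0.0185,0.041],0]]}}

```text
time: 22.1
eef_pos: [0.7362, -0.1214, 0.2249]
tcp_rot: [-0.537, 0.46, -0.459, 0.538]
contact_force: [-1.1, 0.7, -5.3]
opening: 0.153
```

```bash
python3 - <<'E'
from pour import *
s=ctrl.get_state();show(s)
print(delta(s,*pose(REST+[0,0,.154],TY,0)))
E
```

```text
t 22.1 q [-0.3   0.43  1.35  0.    1.36 -0.46] p [ 0.7362 -0.1214  0.2249] F [-1.1  0.7 -5.3] M [ 0.03 -0.03 -0.01] op 0.153
z [0.988 0.156 0.001] y [ 0.     0.002 -1.   ]
([-0.0004, 0.1157, -0.0021], [-0.301, 0.014, -0.0947])
```

{"op": "jog_arm", "data": {"deltas": [[[0,0.002,0],[-0.006,0,-0.002],0],[[0,0.008,0],[-0.02,0.001,-0.006],0],[[0,0.017,0],[-0.043,0.002,-0.0135],0],[[0,0.028,0],[-0.073,0.003,-0.023],0],[[0,0.04,-0.001],[-0.105,0.005,-0.033],0],[[0,0.053,-0.001],[-0.138,0.007,-0.0435],0],[[0,0.066,-0.001],[-0.171,0.009,-0.054],0],[[0,0.078,-0.002],[-0.204,0.01,-0.064],0],[[0,0.09,-0.002],[-0.234,0.012,-0.0735],0],[[0,0.1,-0.002],[-0.26,0.013,-0.082],0]]}}

```text
time: 22.93
eef_pos: [0.6118, 0.1255, 0.2127]
tcp_rot: [-0.513, 0.486, -0.486, 0.515]
contact_force: [0.5, 0.1, -4.4]
opening: 0.15
```

```bash
python3 - <<'E'
from pour import *
s=ctrl.get_state();show(s)
print(delta(s,*pose(REST+[0,0,.134],TY,0)))
E
```

```text
t 22.93 q [ 0.04  0.17  1.7   0.    1.28 -0.02] p [0.6118 0.1255 0.2127] F [ 0.5  0.1 -4.4] M [-0.03 -0.14  0.02] op 0.15
z [0.998 0.057 0.002] y [ 0.002  0.002 -1.   ]
([-0.0016, 0.0156, -0.0019], [-0.0365, 0.0214, -0.0142])
```

{"op": "jog_arm", "data": {"deltas": [[[0,0.01,0],[-0.02,0,-0.008],0],[[-0.0015,0.0156,-0.002],[-0.033,0.003,-0.013],0],[[-0.0015,0.0156,-0.002],[-0.0365,0.008,-0.0142],0],[[-0.0015,0.0156,-0.002],[-0.0365,0.015,-0.0142],0],[[-0.0015,0.0156,-0.002],[-0.0365,0.0214,-0.0142],0],[[-0.0015,0.0156,-0.002],[-0.0365,0.0214,-0.0142],0],[[-0.0015,0.0156,-0.002],[-0.0365,0.0214,-0.0142],0]]}}

```text
time: 23.52
eef_pos: [0.5953, 0.16, 0.1902]
tcp_rot: [0.51, -0.49, 0.49, -0.509]
contact_force: [-0.8, -0.5, -4.3]
opening: 0.149
```

```bash
sed -i 's/140:300,220:380/140:300,280:440/' look.py; python3 look.py v1; python3 - <<'E'
from pour import *
s=ctrl.get_state();show(s)
print(delta(s,*pose(REST+[0,0,.054],TY,-.003)))
E
```

```text
t 23.52 q [ 0.1   0.17  1.73 -0.    1.24  0.06] p [0.5953 0.16   0.1902] F [-0.8 -0.5 -4.3] M [ 0.02 -0.07  0.  ] op 0.149
z [ 0.999  0.039 -0.002] y [-0.002 -0.    -1.   ]
t 23.67 q [ 0.1   0.17  1.73 -0.    1.24  0.06] p [0.5963 0.1604 0.1916] F [-0.7  0.3 -4.6] M [ 0.05 -0.17  0.01] op 0.151
z [0.999 0.04  0.001] y [ 0.001 -0.    -1.   ]
([0.0023, -0.0013, 0.0001], [-0.0008, 0.0802, -0.0005])
```

View pics/v1.png

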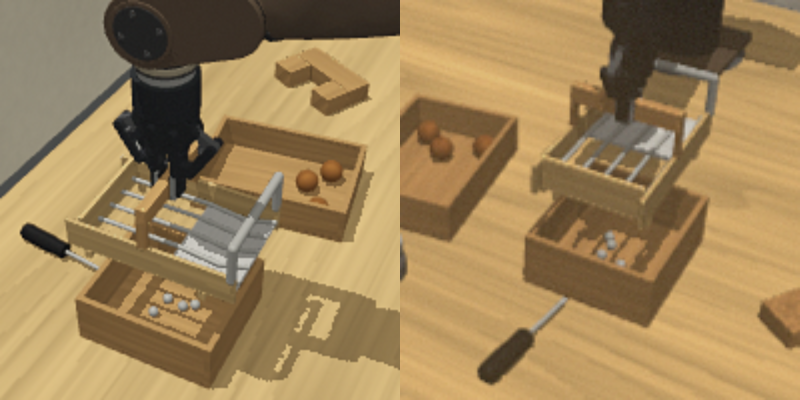

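View pics/v1w.png

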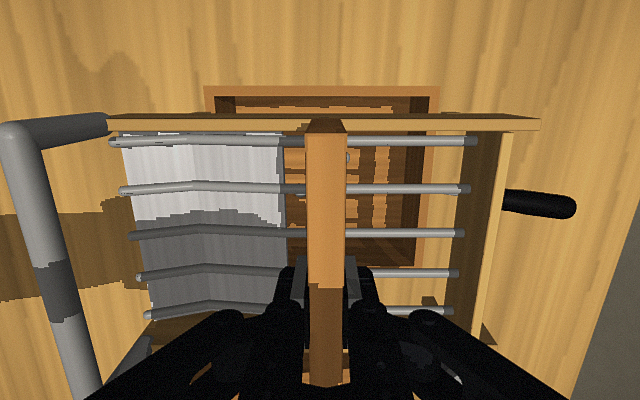

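{"op": "jog_arm", "data": {"deltas": [[[0.002,-0.001,0],[-0.001,0.015,-0.0005],0],[[0.002,-0.001,0],[-0.001,0.03,-0.0005],0],[[0.002,-0.001,0],[-0.001,0.045,-0.0005],0],[[0.002,-0.001,0],[-0.001,0.057,-0.0005],0],[[0.002,-0.001,0],[-0.001,0.064,-0.0005],0],[[0.002,-0.001,0],[-0.001,0.068,-0.0005],0],[[0.002,-0.001,0],[-0.001,0.072,-0.0005],0],[[0.002,-0.001,0],[-0.001,0.075,-0.0005],0],[[0.002,-0.001,0],[-0.001,0.077,-0.0005],0],[[0.002,-0.001,0],[-0.001,0.077,-0.0005],0]]}}

```text
time: 24.5
eef_pos: [0.5959, 0.1614, 0.1147]
tcp_rot: [-0.509, 0.489, -0.49, 0.511]
contact_force: [1.0, 0.7, -4.8]
opening: 0.15
```

```bash
python3 look.py v2; python3 - <<'E'
from pour import *
s=ctrl.get_state();show(s)
print(delta(s,*pose(REST+[0,0,.054],TY,-.003)))
E
```

```text
t 24.5 q [ 0.1   0.24  1.79 -0.    1.1   0.06] p [0.5959 0.1614 0.1147] F [ 1.   0.7 -4.8] M [ 0.01 -0.01  0.  ] op 0.15
z [0.999 0.041 0.003] y [ 0.003  0.    -1.   ]
t 24.65 q [ 0.1   0.24  1.79 -0.    1.1   0.06] p [0.5961 0.1614 0.1152] F [ 0.1 -0.5 -4.6] M [-0.03 -0.14  0.03] op 0.148
z [0.999 0.041 0.004] y [ 0.004  0.    -1.   ]
([-0.0007, -0.0002, 0.0], [0.0002, 0.0038, -0.0004])
```

View pics/v2.png

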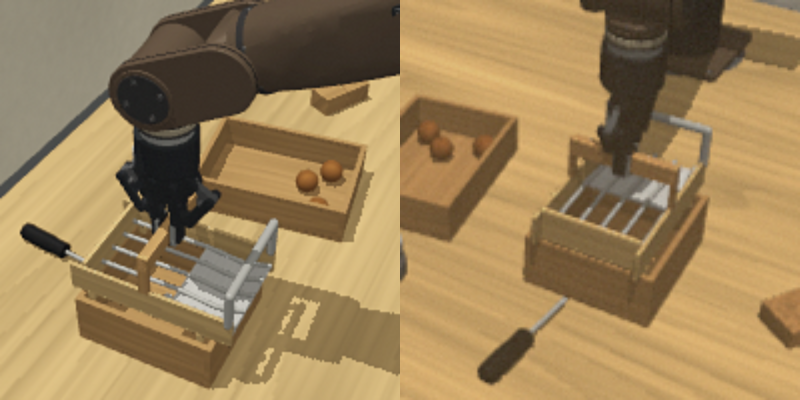

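Cleats are inside, still carrying the weight about 4 mm above rest. Set it down the last bit.

{"op": "jog_arm", "data": {"deltas": [[[0,0,0],[0,0.002,-0.0005],0],[[0,0,0],[0,0.003,-0.0005],0],[[0,0,0],[0,0.004,-0.0005],0],[[0,0,0],[0,0.0045,-0.0005],0],[[0,0,0],[0,0.0045,-0.0005],0]]}}

```text
time: 25.07
eef_pos: [0.5959, 0.1615, 0.1114]
tcp_rot: [-0.509, 0.489, -0.491, 0.511]
contact_force: [-0.3, -0.4, -0.5]
opening: 0.146
```

```bash
python3 - <<'E'
from pour import *
s=ctrl.get_state();show(s)
E
```

```text
t 25.07 q [ 0.1   0.24  1.8  -0.    1.1   0.06] p [0.5959 0.1615 0.1114] F [-0.3 -0.4 -0.5] M [0.01 0.27 0.03] op 0.146
z [0.999 0.041 0.004] y [ 0.004  0.    -1.   ]
```

Weight has gone from the wrist, at the same height as at the grasp. Open and rise.

{"op": "jog_arm", "data": {"deltas": [[[0,0,0],[0,0,0],0.5],[[0,0,0],[0,0,0],0.5],[[0,0,0],[0,0,0],0.5],[[0,0,0],[0,0,0],0.5],[[0,0,0],[0,-0.03,0],0.5],[[0,0,0],[0,-0.06,0],0.5],[[0,0,0],[0,-0.1,0],0.5],[[0,0,0],[0,-0.14,0],0.5],[[0,0,0],[0,-0.14,0],0.5],[[0,0,0],[0,-0.14,0],0.5]]}}

```text
time: 25.9
eef_pos: [0.5974, 0.1617, 0.2563]
tcp_rot: [-0.507, 0.487, -0.493, 0.514]
contact_force: [-1.0, -0.1, -0.6]
opening: 0.501
```

```bash
python3 look.py x1; python3 - <<'E'
from st import *
s,c,d,e=pickle.load(open("m.pkl","rb"))
for n,cc,o in(("scene",e,-.0024),("side",d,.0014)):
    P,C=cloud(cc);P[:,2]-=o
    for lab,a,b,z0,z1 in(("end",.46,.51,.155,.175),("mid",.57,.63,.155,.185),("boards",.4,.8,.108,.122)):
        q=P[(P[:,0]>a)&(P[:,0]<b)&(P[:,1]>.05)&(P[:,1]<.26)&(P[:,2]>z0)&(P[:,2]<z1)]
        r=cv2.minAreaRect(q[:,:2].astype(np.float32));print(n,lab,len(q),np.round(r[0],4),np.round(r[1],3),round(r[2],2),np.percentile(q[:,2],[50,95]).round(4))
E
```

```text
t 25.9 q [ 0.1   0.12  1.67 -0.    1.34  0.06] p [0.5974 0.1617 0.2563] F [-1.  -0.1 -0.6] M [0.03 0.01 0.02] op 0.501
z [0.999 0.041 0.013] y [ 0.013  0.001 -1.   ]
scene end 166 [0.4849 0.1547] [0.015 0.145] 2.58 [0.164  0.1688]
scene mid 346 [0.5972 0.16  ] [0.02 0.14] 1.55 [0.1691 0.175 ]
scene boards 411 [0.59   0.1596] [0.222 0.142] 2.23 [0.116  0.1212]
side end 239 [0.4852 0.1575] [0.012 0.144] 2.33 [0.1642 0.1671]
side mid 378 [0.5974 0.1612] [0.016 0.142] 2.49 [0.1707 0.1736]
side boards 688 [0.5907 0.1612] [0.223 0.145] 2.42 [0.1141 0.1205]
```

View pics/x1.png

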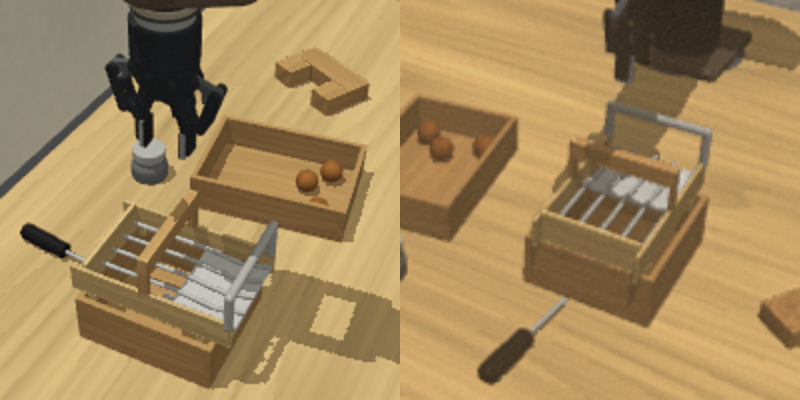

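View pics/x1w.png

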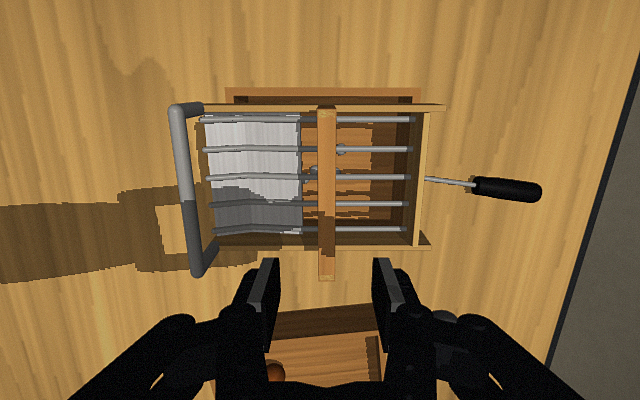

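{"op": "jog_arm", "data": {"deltas": [[[0,0,0],[0,-0.03,0],0.5],[[0,0,0],[0,-0.03,0],0.5],[[0,0,0],[0,-0.03,0],0.5],[[0,0,0],[0,-0.03,0],0.5],[[0,0,0],[0,-0.03,0],0.5],[[0,0,0],[0,-0.03,0],0.5]]}}

```text
time: 26.55
eef_pos: [0.5937, 0.1612, 0.2776]
tcp_rot: [0.511, -0.49, 0.489, -0.51]
contact_force: [-0.3, 0.1, -0.4]
opening: 0.503
```

```bash
python3 - <<'E'
from plant import ctrl
print(ctrl.get_state()["contact_force"],ctrl.sign_off())
E
```

```text
the job is handed in; nothing more can be done
[-0.31056081  0.07277344 -0.37453567] None
```

The job was done in the order asked and handed in at about 26.6 s of the 72 s allowed.

- **Sorting:** I raised the loading end to 15 degrees and held it for about 2.8 s. I then set the tray back on its box and let go of it. With the tray lifted off, the cameras showed all four steel balls in the catch box.
- **Beech balls:** I carried the tray by the middle handle, let the balls roll slowly to the valley, then tipped it to 32 degrees. All three landed in the wide box and the tray was empty.
- **Tray put back:** it stands level on its own box. The handle and board heights match the start, its position is within about 2 mm, and the gripper is open and clear with no contact force.
- **Bystanders:** the jar, driver and offcut looked unmoved. The block was not wholly in my last cropped views, but the arm never went near it.

**What disagreed:** the first grasp closed on nothing. All three cameras showed the fingertips about 35 mm short of the reported TCP. I corrected for that, and both later grasps read the right bar widths. It caused no contact.

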